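# Lever open the gearbox cover and pin it open

### The job

The green gearbox has to be greased. Reach the screwdriver's blade over the thick cross tube into the notch below the front edge of the gearbox cover, lever the cover up with it and swing the cover right back to its stop, then lay the screwdriver down on the table top. Lock the cover open with the red lock pin: push it all the way, until its red grip meets the fork, through the fork on the gearbox's left side and the cover's arm between the fork's plates, and leave the other things on the table alone.

Things in the scene. Friction and masses are not known exactly. Their poses are not given: they have to be found in the camera images.
- gearbox: Green gearbox fixed to the table: housing 104 deep (its x, to the back) x 140 wide (its y, to its left) x 60 high, walls 4, hollow. Origin under its middle, front wall's outer face at x = -52. Grey steel fork on its left side: two upright plates, y 70 to 74 and 95 to 99, x -25 to 45, top at z = 99, both with a 12 wide pin hole along y at x = 30, z = 86
- notch (a point): Middle of the notch on the front wall's outer face, 51 up; axes as the gearbox. The notch is 16 wide (y) and reaches from z = 42 to the shut cover's underside at z = 60; behind it the housing is empty for 30 mm, down to z = 25
- cross_tube (a point): Middle of the fixed dark cross tube in front of the notch: radius 20, axis along the gearbox's y, 42 before the front wall, 50 up, 130 long (thin shaft ends to 170). A blade gets into the notch only over this tube, sloping down by 25 to 45 degrees
- cover (a joint): Angle of the green cover in rad: 0 shut, 1.92 at its stop, leaning back. Plate 104 x 140 x 4, flush with the walls; hinge along the gearbox's y at its x = 54, z = 62. It falls shut if let go half way, stays when fully back. A steel arm (5 thick, y 82 to 87) turns with it between the fork's plates; only at the stop does its 12 wide hole line up with the fork's
- fork_hole (a point): Middle of the fork's hole on the outer (left) face of its outer plate, 86 above the table; the pin goes in along the gearbox's -y; axes as the gearbox
- cover_lip (a point): Middle of the cover's front edge, on the underside
- screwdriver: Slotted screwdriver lying on the table, 225 long, black handle 30 thick, round shaft 6 thick, 7 at the blade. Origin 15 below its axis, half way along; its -y points along the shaft to the blade: handle from y = 6 to 113 (narrower near the shaft; grips firmly beyond y = 25), shaft and blade from y = 6 to -113
- blade_tip (a point): Blade end of the screwdriver, on its axis; axes as the screwdriver
- handle_mid (a point): Middle of the screwdriver's handle, on its axis
- lock_pin: Lock pin lying on the table: red square grip 26 long (x -13 to 13) x 18 x 18, steel shank 8 thick along +x on the grip's axis (z = 9), from x = 13 to 54, the last 6 tapered to 4. Origin under the middle of the grip
- pin_tip (a point): Tapered end of the lock pin, on its axis
- pin_grip (a point): Centre of the lock pin's red grip; x points along the shank
- wedge: Bystander: wooden wedge 36 x 90 x 18 lying beside the lock pin
- tape_measure: Bystander: yellow tape measure 36 x 80 x 64
- sanding_block: Bystander: wooden sanding block 69 x 124 x 30
- dowel: Bystander: square wooden stick 16 x 120 x 16 lying beside the screwdriver
- offcut: Bystander: wooden block 35 x 70 x 35

How it is judged:
By the outcome, as a careful person would: the job done as asked, in the order asked, and still so for the second after the job is handed in, with the robot touching nothing.
It also fails if it takes over 72 s, if anything falls off the work surface, if the arm or the gripper's body presses on something with over 40 N, if the wrist force passes 120 N, or if a joint passes its speed limit or range.

### The arm

A 6-joint arm with a two-finger parallel gripper is mounted at the origin on a cart in front of the work surface, level with it; the furniture and walls round the work are solid. World frame = base frame: x ahead of the robot, y to its left, z up, the work surface at z = 0. Lengths are in m, angles in rad, forces in N, time in s.
With the tool pointing down it reaches from about 0.375 to 0.9 m from the base axis. Payload 3.1 kg.
Tool frame: the origin (TCP) lies at the very end of the fingers, on their centre line; the grasp point (between the pads) lies 19 mm behind it; z points along the fingers, y is the line along which they close (so a half turn about z gives the same grasp; the last joint's range is limited). The gripper opens to 85 mm and grips with 20 to 120 N. Pads are 22 mm wide; open, the fingers measure 114 mm over their backs; the gripper's body (76 mm by 85 mm) begins 54 mm behind the grasp point. The pads swing forward as they close: fully open they stand 13 mm farther back than shut.
Start: joints at [-1.296, 0.527, 1.433, -0, 1.181, -0.178], TCP at [0.274, -0.562, 0.231] pointing down, gripper open.
Joint ranges: [-3.08, 3.08], [-0.75, 2.2], [0.22, 2.44], [-1.43, 4.57], [0, 2.65], [-2.85, 2.85]. Speed limits (rad/s): [2.79, 2.79, 3.14, 3.14, 3.14, 3.14].

### API

Orientations are given as a unit quaternion [x, y, z, w].
In Python, from station import manip, vision gives the robot as it stands.
- The arm moves only by the tool drive_tool, never from a script. Its argument "deltas" is a list that holds one entry, the list of rows, each a list of 4 numbers: the shift along the tool's x, y, z in mm, then the turn about the tool's z in rad. A call has 1 to 5 rows; each row is the pose to reach, as a shift and turn from the pose commanded when the call began, along the tool's axes at that moment; what a row does not reach only later rows make up. A row lasts 1/12 s, in which the tool goes at most 41.7 mm and 7.16 degrees, less where a joint would pass 70% of its speed; a pose out of reach is approached as far as the arm can. A call with a gripper value outside its range is refused whole. "jaw" is the finger opening in mm, from 0 to 85.4, set as the call begins (left out, the last holds). The fingers move at their own pace and stop on an object; "force" is the grip in N (left out, the last holds). Time passes only in rows, so rows that repeat a pose let the fingers close. It gives the time, the measured TCP pose, the force, the opening and the grip force at its end, in the units of the state.
- manip.sense(): the state, without advancing time (a new reading comes with each control period).
- vision.snapshot(name): name is "scene" or "top"; returns the picture (420x560x3 uint8, red, green, blue); there is no depth.
- vision.camera_model(name): a dict with "camera_matrix" (3x3 intrinsics, pixels), "D" ([k1, k2, p1, p2, k3] as OpenCV has them; the pictures are not rectified), "rvec" (rotation vector, rad) and "tvec" (3), from world to camera coordinates, as OpenCV has them. Camera axes: x right, y down, z forward; pixel columns grow to the right and rows downward; lengths in m; the calibration is good to about 2 mm. A picture is of the moment at which its call begins. camera_model takes no time and is no camera call.
- manip.sign_off(): hands the job in; it is judged then, once.
The state is a dict: "t": time; "q": joint angles; "qd": joint speeds; "tau": joint torques, N m; "tcp_pos": TCP position; "tool_rot": TCP orientation; "force": force on the tool from outside, world axes, zero at the start; "ft_torque": the same for the moment, N m; "finger_gap": opening from 0.0 (shut) to 1.0 (fully open); "gripper_force": force on a finger pad.
Only numpy, scipy, OpenCV 4.12 (cv2) and the standard library are available. Lean on these libraries where they do the work, as an engineer would, in place of code of your own. Each camera call takes 0.05 s, during which the arm holds its last target. There are 200 camera calls.

## Working session

There is one attempt and no reset: what is moved stays moved. The work goes in short steps, Python scripts to look and compute and a tool call to move; the robot and the scene stay as the last step left them, time stands still between calls to the robot, and variables do not carry over. Pictures are saved under pics/ and viewed, at most 10 in all, crops included, and the job is handed in when it is done.

Besides the shell and the picture viewer there is one more tool, called after ">>>" by a JSON object that holds its "api" and its "payload". drive_tool: Moves the arm, as the interface text tells. Its arguments: {"type":"object","properties":{"deltas":{"type":"array"},"jaw":{"type":"number"},"force":{"type":"number"}},"required":["deltas"]}

```bash
ls; mkdir -p pics
python3 - <<'E'
from station import manip, vision
import cv2, numpy as np
print(manip.sense())
for n in ("scene","top"):
    im=vision.snapshot(n); cv2.imwrite(f"pics/{n}0.png",im[:,:,::-1])
    m=vision.camera_model(n); print(n,m)
E
```

```text
pics
{'t': 0.0, 'q': array([-1.29550744e+00,  5.28478571e-01,  1.43391706e+00, -1.72705228e-05,
        1.18141478e+00, -1.78498085e-01]), 'qd': array([-3.03619083e-04, -2.15413601e-04, -1.21572089e-03,  2.12773119e-03,
       -1.99872915e-05,  3.33815618e-03]), 'tau': array([-2.51662364e-03, -4.42360497e+01, -1.78026974e+01, -3.65875858e-04,
        8.37257219e-03,  1.55587351e-06]), 'tcp_pos': array([ 0.27380436, -0.56102083,  0.23032132]), 'tool_rot': array([ 9.74368573e-01,  2.24954782e-01, -6.16195437e-05, -1.10719391e-03]), 'force': array([0.17018972, 0.41164616, 0.08019396]), 'ft_torque': array([-0.03160589, -0.00611994,  0.05161253]), 'gripper_force': 0.0, 'finger_gap': 1.0013618977643786}
scene {'camera_matrix': array([[388.49455735,   0.        , 279.82190075],
       [  0.        , 388.49455735, 211.35140072],
       [  0.        ,   0.        ,   1.        ]]), 'D': array([-0.01556456,  0.        ,  0.        ,  0.        ,  0.        ]), 'rvec': array([ 0.63905727, -2.38886103,  1.45433092]), 'tvec': array([0.50594625, 0.23293063, 0.90952557])}
top {'camera_matrix': array([[441.00804128,   0.        , 275.30886353],
       [  0.        , 441.00804128, 208.35735767],
       [  0.        ,   0.        ,   1.        ]]), 'D': array([-0.14583556,  0.        ,  0.        ,  0.        ,  0.        ]), 'rvec': array([ 2.19400409, -2.20476596,  0.03826217]), 'tvec': array([-0.04440705,  0.612213  ,  1.18676363])}
```

View pics/top0.png

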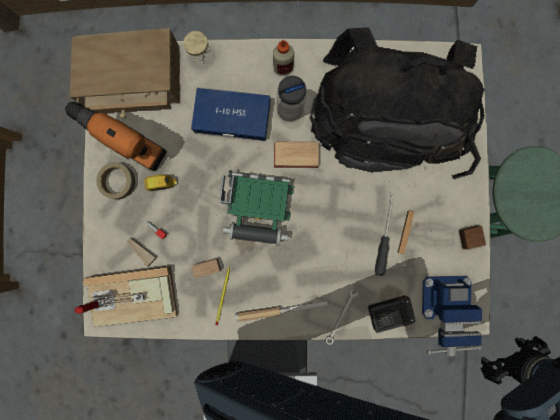

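View pics/scene0.png

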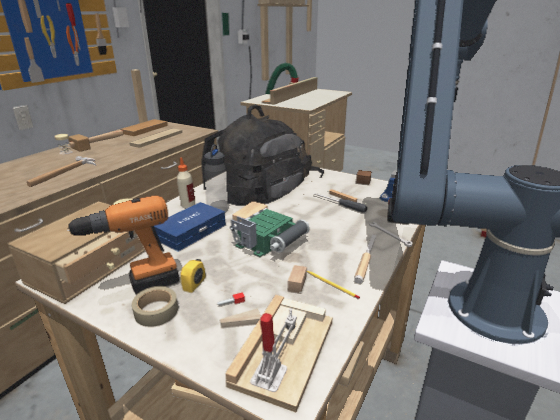

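The top view has the robot at the bottom, with world +x up and +y left. The gearbox is at about (260,200), with its fork at (227,187) and the tube at (257,234). The screwdriver's handle is at (382,255) and its blade tip near (389,195). The pin's grip is at (160,230), with its shank pointing up-left. Next I'll measure these with masks and rays.

```bash
cat > h.py <<'E'
import cv2, numpy as np
from station import manip, vision
def cam(n):
    m=vision.camera_model(n); R=cv2.Rodrigues(m["rvec"])[0]; return m,R,-R.T@m["tvec"]
def ray(n,px):
    m,R,c=cam(n)
    u=cv2.undistortPoints(np.array(px,float).reshape(-1,1,2),m["camera_matrix"],m["D"])[:,0]
    return c,np.c_[u,np.ones(len(u))]@R
def onplane(n,px,z):
    c,d=ray(n,px); return c+d*((z-c[2])/d[:,2])[:,None]
def proj(n,P):
    m,_,_=cam(n); return cv2.projectPoints(np.array(P,float).reshape(-1,1,3),m["rvec"],m["tvec"],m["camera_matrix"],m["D"])[0][:,0]
def tri(pa,pb):
    A=[];b=[]
    for n,p in (("top",pa),("scene",pb)):
        c,d=ray(n,[p]); d=d[0]/np.linalg.norm(d[0]); M=np.eye(3)-np.outer(d,d); A.append(M); b.append(M@c)
    return np.linalg.lstsq(np.vstack(A),np.hstack(b),rcond=None)[0]
def grab(n,f):
    im=vision.snapshot(n)[:,:,::-1].copy(); cv2.imwrite(f,im); return im
def blobs(im,lo,hi,roi,amin=8):
    x0,y0,x1,y1=roi; h=cv2.cvtColor(im,cv2.COLOR_BGR2HSV)[y0:y1,x0:x1]
    m=cv2.inRange(h,lo,hi); n,l,s,c=cv2.connectedComponentsWithStats(m)
    out=[]
    for i in range(1,n):
        if s[i,4]>=amin:
            ys,xs=np.where(l==i); p=np.c_[xs+x0,ys+y0].astype(np.float32); out.append((s[i,4],c[i]+[x0,y0],p))
    return sorted(out,key=lambda o:-o[0])
E
python3 - <<'E'
from h import *
t=cv2.imread("pics/top0.png"); s=cv2.imread("pics/scene0.png")
g=blobs(t,(60,70,30),(95,255,255),(200,160,310,250))
for a,c,p in g[:3]: print("green",a,c,cv2.minAreaRect(p), onplane("top",cv2.boxPoints(cv2.minAreaRect(p)),.064).round(4).tolist())
for n,im,roi in(("top",t,(140,210,180,245)),("scene",s,(210,280,255,315))):
    for a,c,p in blobs(im,(0,150,90),(8,255,255),roi)[:2]: print("red",n,a,c,onplane(n,[c],.009).round(4), cv2.minAreaRect(p))
k=blobs(t,(0,0,0),(179,140,75),(365,220,400,285))
for a,c,p in k[:2]: print("handle",a,c,cv2.minAreaRect(p), onplane("top",cv2.boxPoints(cv2.minAreaRect(p)),.015).round(4).tolist())
def crop(im,x0,y0,x1,y1,w,h): return cv2.resize(im[y0:y1,x0:x1],(w,h),interpolation=cv2.INTER_CUBIC)
A=np.vstack([np.hstack([crop(t,210,160,310,250,400,360),crop(t,355,180,425,290,230,360)]),
 np.hstack([crop(t,125,210,175,258,240,230),crop(s,215,190,320,255,390,230)])])
cv2.imwrite("pics/crop0.png",A); print(A.shape)
E
```

```text
green 2230 [259.65964126 199.15784753] ((259.640869140625, 203.0167694091797), (61.896263122558594, 49.01105880737305), 6.788974761962891) [[0.5706, 0.0809, 0.064], [0.6977, 0.0657, 0.064], [0.6776, -0.0948, 0.064], [0.5509, -0.0789, 0.064]]
red top 58 [160.53448276 233.27586207] [[0.5451 0.2687 0.009 ]] ((160.47561645507812, 233.28050231933594), (9.214252471923828, 6.0907769203186035), 38.65980529785156)
red scene 85 [238.6        297.48235294] [[0.5437 0.27   0.009 ]] ((238.64999389648438, 297.4499816894531), (8.854375839233398, 9.803059577941895), 71.56504821777344)
handle 393 [381.81933842 257.19083969] ((381.5, 255.5), (39.0, 15.0), 90.0) [[0.5352, -0.3158, 0.015], [0.5348, -0.3574, 0.015], [0.4284, -0.3567, 0.015], [0.429, -0.3152, 0.015]]
(590, 630, 3)
```

View pics/crop0.png

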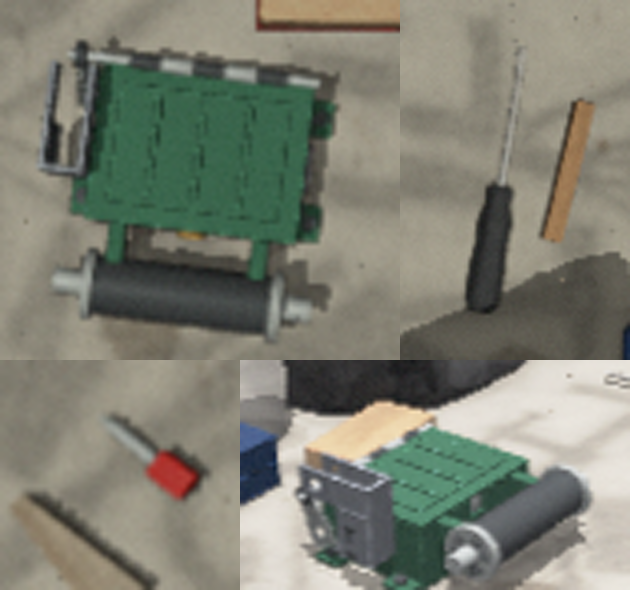

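The crop gives these positions: tube ends at crop (90,285) and (275,308), so the gearbox is yawed by about -7°. The screwdriver's butt is at pixel (380,273), its handle/shaft joint at (385.4,236.5) and its tip at (391.5,194.7). The pin's tip is at (147.3,222) and its grip at (161,233.5). Next I'll refine these.

Run:
```python
from h import *
t=cv2.imread("pics/top0.png"); s=cv2.imread("pics/scene0.png")
print("cams",cam("top")[2].round(3),cam("scene")[2].round(3))
P=onplane("top",[(380,273.2),(385.4,236.5),(391.5,194.7)],.015); print("sd",P.round(4).tolist(),np.linalg.norm(P[0]-P[2]),np.degrees(np.arctan2(*(P[2]-P[0])[1::-1])))
P=onplane("top",[(161.0,233.5),(147.3,221.9)],.009); print("pin",P.round(4).tolist(),np.linalg.norm(P[0]-P[1]),np.degrees(np.arctan2(*(P[1]-P[0])[1::-1])))
# tube
m=np.zeros(t.shape[:2],np.uint8)
for a,c,p in blobs(t,(0,0,0),(179,90,85),(232,225,282,248))[:2]:
    r=cv2.minAreaRect(p); print("tube",a,c,r,onplane("top",[r[0],c],.05).round(4).tolist()); B=onplane("top",cv2.boxPoints(r),.05); print(B.round(4).tolist())
# green, lugs opened away
h=cv2.cvtColor(t,cv2.COLOR_BGR2HSV); g=cv2.inRange(h,(60,70,30),(95,255,255)); g[:160]=0;g[250:]=0;g[:,:200]=0;g[:,310:]=0
g=cv2.morphologyEx(g,cv2.MORPH_CLOSE,np.ones((3,3)));g=cv2.morphologyEx(g,cv2.MORPH_OPEN,np.ones((13,13)))
ct=max(cv2.findContours(g,0,2)[0],key=cv2.contourArea); r=cv2.minAreaRect(ct); B=onplane("top",cv2.boxPoints(r),.064)
print(r,B.round(4).tolist(),B.mean(0),[np.linalg.norm(B[i]-B[i-1]).round(4) for i in range(4)])
x0,y0=215,168
z=cv2.resize(t[168:243,215:301],None,fx=8,fy=8,interpolation=cv2.INTER_CUBIC)
cv2.imwrite("pics/gb.png",z); print(z.shape)
```

```text
cams [ 0.565 -0.053  1.21 ] [0.085 0.86  0.625]
sd [[0.4337, -0.3318, 0.015], [0.5335, -0.3474, 0.015], [0.6477, -0.3659, 0.015]] 0.2167641615960653 -9.073385440239752
pin [[0.5445, 0.2674, 0.009], [0.5765, 0.3061, 0.009]] 0.05025663188151126 50.45737848384739
tube 721 [255.77669903 232.80998613] ((256.5, 234.0), (18.0, 49.0), 90.0) [[0.5433, 0.0022, 0.05], [0.5464, 0.0041, 0.05]]
[[0.5672, 0.0667, 0.05], [0.5666, -0.0623, 0.05], [0.5194, -0.0621, 0.05], [0.5199, 0.0668, 0.05]]
((259.4927062988281, 198.24937438964844), (54.46487045288086, 39.14204406738281), 5.042450904846191) [[0.5923, 0.0687, 0.064], [0.6942, 0.0597, 0.064], [0.6808, -0.082, 0.064], [0.5792, -0.0724, 0.064]] [ 0.6366117  -0.00647387  0.064     ] [np.float64(0.1417), np.float64(0.1023), np.float64(0.1423), np.float64(0.102)]
(600, 688, 3)
```

View pics/gb.png

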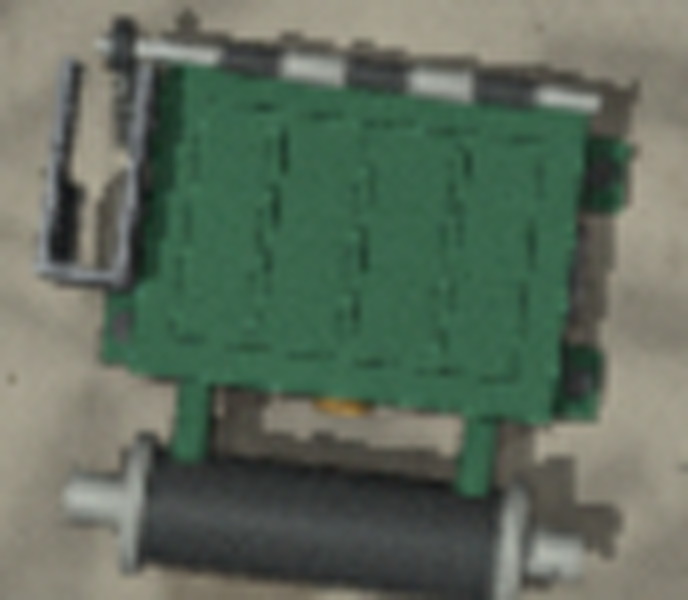

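The 8x crop shows the cover's front edge from (130,368) to (555,420), the back-right corner at (588,112), the hinge line from (135,45) to (600,105) and the tube's shaft ends at (65,495) and (583,552).

Run:
```python
from h import *
f=lambda L,z: onplane("top",[(215+(x+.5)/8-.5,168+(y+.5)/8-.5) for x,y in L],z)
def yaw(a,b): d=a-b; return np.degrees(np.arctan2(-d[0],d[1]))
C=f([(133,370),(557,420),(588,112)],.064); print(C.round(4).tolist(),yaw(C[0],C[1]),np.linalg.norm(C[0]-C[1]),np.linalg.norm(C[1]-C[2]), "yaw by side",np.degrees(np.arctan2(*(C[2]-C[1])[1::-1])))
H=f([(135,45),(600,105)],.066); print("hinge",H.round(4).tolist(),yaw(*H))
T=f([(65,495),(583,552)],.05);print("tube",T.round(4).tolist(),T.mean(0),yaw(*T),np.linalg.norm(T[0]-T[1]))
F=f([(45,270),(72,62),(127,278),(150,62)],.099);print("fork",F.round(4).tolist())
N=f([(342,407)],.05);print("notch mark",N)
y=np.radians(-7); R=np.array([[np.cos(y),-np.sin(y)],[np.sin(y),np.cos(y)]])
o1=C[:2,:2].mean(0)-R@[-52e-3,0]; o2=T.mean(0)[:2]-R@[-94e-3,0]; print("origin est",o1,o2)
for o in (o1,o2): print("fork pred",(o+R@[-.025,.097]).round(4),(o+R@[-.025,.072]).round(4), (o+R@[.045,.097]).round(4))
```

```text
[[0.5963, 0.0673, 0.064], [0.5794, -0.0705, 0.064], [0.6797, -0.0812, 0.064]] -6.988312070756363 0.13889188467048885 0.10086099400510559 yaw by side -6.0759703151148345
hinge [[0.7023, 0.0665, 0.066], [0.6818, -0.0851, 0.066]] -7.7273764609738285
tube [[0.5556, 0.0913, 0.05], [0.5362, -0.0791, 0.05]] [0.54589898 0.00612935 0.05      ] -6.498664861706609 0.17150072824099075
fork [[0.6271, 0.0916, 0.099], [0.6931, 0.0831, 0.099], [0.6244, 0.0655, 0.099], [0.6929, 0.0583, 0.099]]
notch mark [[ 5.84190317e-01 -1.00788317e-04  5.00000000e-02]]
origin est [ 0.63946254 -0.0079529 ] [ 0.63919832 -0.00532637]
fork pred [0.6265 0.0914] [0.6234 0.0666] [0.6959 0.0828]
fork pred [0.6262 0.094 ] [0.6232 0.0692] [0.6957 0.0855]
```

```bash
cat >> h.py <<'E'
O=np.array([.639,-.007]); YAW=np.radians(-6.9)
def gb(x,y,z): # gearbox mm -> world m
    c,s=np.cos(YAW),np.sin(YAW); return np.r_[O+np.array([c*x-s*y,s*x+c*y])/1e3,z/1e3]
def state():
    s=manip.sense(); q=s["tool_rot"]; a=2*np.arctan2(q[1],q[0]); return s,s["tcp_pos"],(a+np.pi)%(2*np.pi)-np.pi
def go(p,yaw=None,cur=None):
    s,c,a=state(); 
    if cur is not None: c=np.array(cur)
    d=(np.array(p)-c)*1e3; t=0 if yaw is None else (a-yaw+np.pi)%(2*np.pi)-np.pi
    print("delta",np.round([np.cos(a)*d[0]+np.sin(a)*d[1],np.sin(a)*d[0]-np.cos(a)*d[1],-d[2],t*1e3],1),"(turn mrad) dist",np.linalg.norm(d).round(1),"yaw",np.degrees(a).round(2))
E
python3 - <<'E'
from h import *
go([.4617,-.3363,.12],np.radians(-9.07))
E
```

```text
delta [ 267.4 -119.7  110.4  612.1] (turn mrad) dist 313.1 yaw 26.0
```

>>> {"api": "drive_tool", "payload": {"deltas": [[[35, -15, 10, 0.12], [70, -30, 20, 0.24], [105, -45, 30, 0.36], [140, -60, 40, 0.48], [172, -76, 50, 0.6]]], "jaw": 55}}

```text
t: 0.52
tcp_pos: [0.3962, -0.4164, 0.1805]
tool_rot: [0.997, -0.076, -0.0, -0.0]
force: [0.6, -0.5, -0.4]
finger_gap: 0.642
gripper_force: 0.0
```

```bash
python3 -c "
from h import *
go([.4617,-.3363,.12],np.radians(-9.07))"
```

```text
delta [ 52.6 -89.1  60.5   5.7] (turn mrad) dist 119.9 yaw -8.74
```

>>> {"api": "drive_tool", "payload": {"deltas": [[[14, -24, 16, 0.003], [28, -48, 32, 0.006], [42, -72, 48, 0.006], [53, -89, 60, 0.006], [53, -89, 60, 0.006]]]}}

```text
t: 0.93
tcp_pos: [0.461, -0.3326, 0.1184]
tool_rot: [0.997, -0.074, -0.002, -0.003]
force: [0.3, -0.0, -0.5]
finger_gap: 0.644
gripper_force: 0.0
```

Run:
```python
from h import *
go([.4617,-.3363,.003],np.radians(-9.07))
t=grab("top","pics/t1.png")
a=t[215:295,345:415]; cv2.imwrite("pics/c1.png",cv2.resize(a,None,fx=6,fy=6,interpolation=cv2.INTER_CUBIC))
```

```text
delta [  1.3   3.5 115.4  10.2] (turn mrad) dist 115.5 yaw -8.49
```

View pics/c1.png

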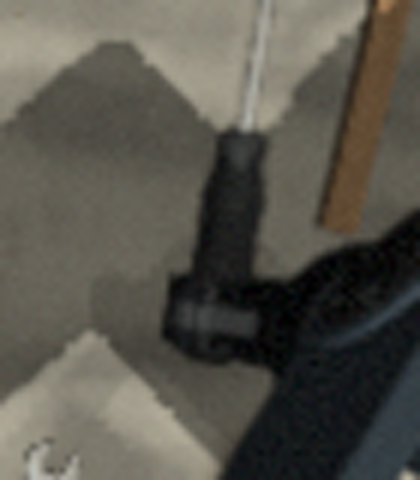

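The gripper is over the handle (crop about (215,310)) and the dowel's near end (crop (340,225)) is clear of the fingers. Descending and closing lightly.

>>> {"api": "drive_tool", "payload": {"deltas": [[[1, 3, 35, 0.01], [1, 3, 70, 0.01], [1, 3, 95, 0.01], [1, 3, 110, 0.01], [1, 3, 115, 0.01]]], "force": 25}}

```text
t: 1.4
tcp_pos: [0.4596, -0.3411, 0.0042]
tool_rot: [0.997, -0.082, -0.001, -0.001]
force: [0.5, -0.2, 0.2]
finger_gap: 0.641
gripper_force: 0.0
```

>>> {"api": "drive_tool", "payload": {"deltas": [[[0, 0, 0, 0], [0, 0, 0, 0], [0, 0, 0, 0], [0, 0, 0, 0], [0, 0, 0, 0]]], "jaw": 0, "force": 20}}

```text
t: 1.82
tcp_pos: [0.4618, -0.3416, 0.0075]
tool_rot: [0.997, -0.081, 0.001, 0.001]
force: [1.0, -0.3, -1.6]
finger_gap: 0.357
gripper_force: 19.3
```

>>> {"api": "drive_tool", "payload": {"deltas": [[[0, 0, -25, 0], [0, 0, -50, 0], [0, 0, -75, 0], [0, 0, -100, 0], [0, 0, -125, 0]]]}}

```text
t: 2.23
tcp_pos: [0.4612, -0.3406, 0.1331]
tool_rot: [0.997, -0.081, 0.0, 0.0]
force: [0.6, -0.4, -1.4]
finger_gap: 0.347
gripper_force: 20.0
```

Run:
```python
from h import *
s,c,a=state(); print(c,np.degrees(a),s["force"],s["finger_gap"])
for n in("top","scene"): grab(n,f"pics/{n}2.png")
t=cv2.imread("pics/top2.png"); s=cv2.imread("pics/scene2.png")
A=cv2.resize(t[170:290,340:420],(400,600),interpolation=cv2.INTER_CUBIC); B=cv2.resize(s[120:240,300:380],(400,600),interpolation=cv2.INTER_CUBIC)
cv2.imwrite("pics/c2.png",np.hstack([A,B]))
```

```text
[ 0.46115771 -0.34058712  0.13306295] -9.276961617877353 [ 0.6147969  -0.38680523 -1.43946846] 0.34711617390784266
```

View pics/c2.png

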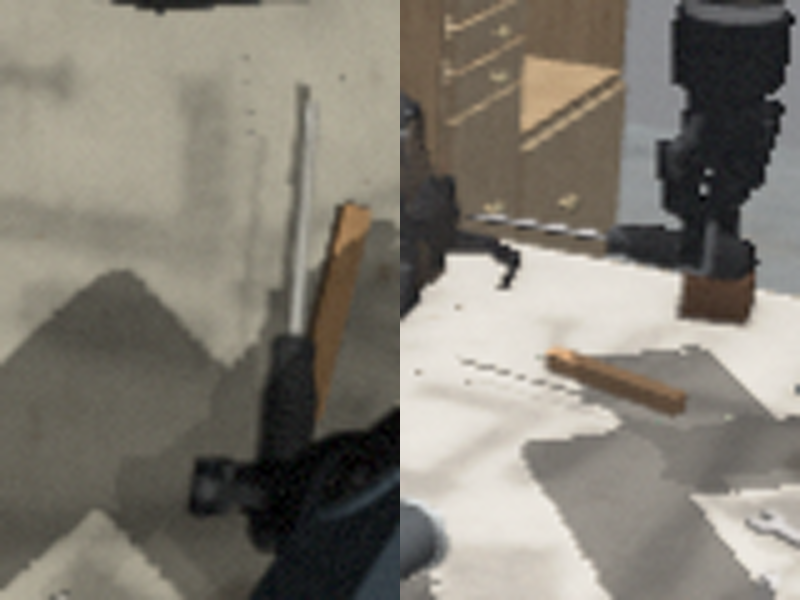

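The triangulation isn't needed: the tool stayed level with the 20 N grip and didn't droop. The grasp is also shallow, with the axis only 7.5 mm above the fingertips. I'll set it down where it lay, regrip deeper and nearer the middle, then pitch it by hooking the shaft under the fixed cross tube and lifting the handle.

>>> {"api": "drive_tool", "payload": {"deltas": [[[0, 0, 30, 0], [0, 0, 60, 0], [0, 0, 90, 0], [0, 0, 115, 0], [0, 0, 125, 0]]]}}

```text
t: 2.75
tcp_pos: [0.4594, -0.3398, 0.0038]
tool_rot: [0.997, -0.08, -0.002, -0.001]
force: [-10.1, -5.7, 21.5]
finger_gap: 0.339
gripper_force: 17.9
```

>>> {"api": "drive_tool", "payload": {"deltas": [[[0, 0, 0, 0], [0, 0, 0, 0], [0, 0, 0, 0], [0, 0, 0, 0], [5, 0, 0, 0]]], "jaw": 45}}

```text
t: 3.17
tcp_pos: [0.4658, -0.3414, 0.0071]
tool_rot: [0.997, -0.081, -0.0, -0.0]
force: [0.1, -0.7, -0.0]
finger_gap: 0.527
gripper_force: 0.0
```

>>> {"api": "drive_tool", "payload": {"deltas": [[[10, 0, 2, 0], [15, 0, 5, 0], [15, 0, 5, 0], [15, 0, 5, 0], [15, 0, 5, 0]]]}}

```text
t: 3.58
tcp_pos: [0.4809, -0.3437, 0.0011]
tool_rot: [0.997, -0.081, -0.0, -0.0]
force: [0.5, -0.4, -0.4]
finger_gap: 0.527
gripper_force: 0.0
```

>>> {"api": "drive_tool", "payload": {"deltas": [[[0, 0, 0, 0], [0, 0, 0, 0], [0, 0, 0, 0], [0, 0, 0, 0], [0, 0, 0, 0]]], "jaw": 0, "force": 30}}

```text
t: 4.0
tcp_pos: [0.4806, -0.3435, 0.0014]
tool_rot: [0.997, -0.081, -0.0, -0.0]
force: [-1.0, 1.5, 3.1]
finger_gap: 0.327
gripper_force: 29.5
```

Run:
```python
from h import *
s,c,a=state(); print(c,np.degrees(a),s["force"])
go([.47,-.33,.11]); go(np.r_[gb(-262,0,0)[:2],.11],YAW); print(gb(-262,0,0))
```

```text
[ 0.48058752 -0.34354655  0.00139559] -9.302598241786276 [-0.9571103   1.49450105  3.06425736]
delta [ -12.6  -11.7 -108.6    0. ] (turn mrad) dist 110.0 yaw -9.3
delta [-159.8 -346.7 -108.6  -41.9] (turn mrad) dist 397.0 yaw -9.3
[0.37889758 0.02447585 0.        ]
```

Run:
```python
from h import *
print(onplane("top",[(236,315),(280,311),(300,306),(325,303)],.01).round(3).tolist())
y=np.radians(45); c=gb(-94,10,0); u=np.array([np.cos(y),np.sin(y)])
print("tube pt",c)
for s,z in((-214,135),(-214,21),(-139,21)):
    p=np.r_[c[:2]+u*s/1e3,(z-13.6)/1e3]; print(s,z,p.round(4)); go(p,y)
```

```text
[[0.322, 0.061, 0.01], [0.333, -0.059, 0.01], [0.346, -0.113, 0.01], [0.354, -0.181, 0.01]]
tube pt [0.54688218 0.01422044 0.        ]
-214 135 [ 0.3956 -0.1371  0.1214]
delta [-117.3 -190.  -120.  -947.8] (turn mrad) dist 253.5 yaw -9.3
-214 21 [ 0.3956 -0.1371  0.0074]
delta [-117.3 -190.    -6.  -947.8] (turn mrad) dist 223.4 yaw -9.3
-139 21 [ 0.4486 -0.0841  0.0074]
delta [ -73.5 -250.9   -6.  -947.8] (turn mrad) dist 261.5 yaw -9.3
```

>>> {"api": "drive_tool", "payload": {"deltas": [[[0, 0, -40, 0], [-10, -20, -80, -0.12], [-30, -50, -120, -0.24], [-50, -85, -120, -0.36], [-70, -115, -120, -0.48]]]}}

```text
t: 4.42
tcp_pos: [0.4342, -0.2253, 0.1236]
tool_rot: [0.987, 0.16, 0.003, 0.003]
force: [-0.1, -0.2, -2.0]
finger_gap: 0.331
gripper_force: 29.9
```

>>> {"api": "drive_tool", "payload": {"deltas": [[[0, 0, 0, 0], [0, 0, 0, 0]]]}}

```text
t: 4.58
tcp_pos: [0.4306, -0.2211, 0.1212]
tool_rot: [0.987, 0.159, -0.001, -0.001]
force: [0.9, -0.8, -1.1]
finger_gap: 0.33
gripper_force: 29.9
```

```bash
python3 -c "
from h import *
go([.3956,-.1371,.1214],np.pi/4)"
```

```text
delta [-6.900e+00 -9.070e+01 -2.000e-01 -4.658e+02] (turn mrad) dist 91.0 yaw 18.31
```

>>> {"api": "drive_tool", "payload": {"deltas": [[[-2, -25, 0, -0.12], [-4, -50, 0, -0.24], [-6, -75, 0, -0.36], [-7, -91, 0, -0.466], [-7, -91, 0, -0.466]]]}}

```text
t: 5.0
tcp_pos: [0.3953, -0.1371, 0.1206]
tool_rot: [0.924, 0.384, -0.001, -0.002]
force: [0.1, 0.5, -0.5]
finger_gap: 0.336
gripper_force: 30.0
```

>>> {"api": "drive_tool", "payload": {"deltas": [[[0, 0, 0, 0]]]}}

```text
t: 5.08
tcp_pos: [0.3983, -0.1403, 0.121]
tool_rot: [0.924, 0.381, 0.0, 0.001]
force: [0.3, -0.5, -1.3]
finger_gap: 0.334
gripper_force: 30.0
```

Run:
```python
from h import *
go([.3956,-.1371,.0074],np.pi/4)
for n in("top","scene"): grab(n,f"pics/{n}3.png")
t=cv2.imread("pics/top3.png"); s=cv2.imread("pics/scene3.png")
A=cv2.resize(t[190:310,225:345],(400,400),interpolation=cv2.INTER_CUBIC); B=cv2.resize(s[160:280,260:380],(400,400),interpolation=cv2.INTER_CUBIC)
cv2.imwrite("pics/c3.png",np.hstack([A,B]))
```

```text
delta [  0.3  -4.1 113.6  -3. ] (turn mrad) dist 113.6 yaw 44.83
```

View pics/c3.png

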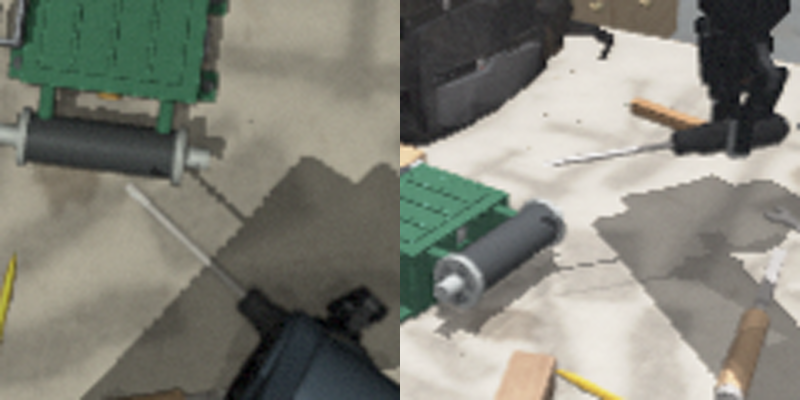

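In the top view the tip is at pixel (264.9,246.4), and in the scene view it's at (306.8,208.9), just in front of the tube. I'll triangulate it to get the pitch and the grip-to-tip length.

Run:
```python
from h import *
P=tri((264.9,246.4),(306.8,208.9)); s,c,a=state(); G=c+[0,0,.0136]
d=P-G; h=np.hypot(*d[:2]); print(P.round(4),proj("top",P),proj("scene",P)); print("len",np.linalg.norm(d),"pitch down",np.degrees(np.arctan2(-d[2],h)),"yaw",np.degrees(np.arctan2(d[1],d[0])))
```

```text
[ 0.5122 -0.023   0.1284] [[265.33669678 247.26923307]] [[305.95527231 208.90041338]]
len 0.16375694694566154 pitch down 2.2005652254778605 yaw 46.344999135582846
```

>>> {"api": "drive_tool", "payload": {"deltas": [[[0, -2, 38, 0], [0, -4, 75, 0], [0, -4, 105, 0], [0, -4, 114, 0], [0, -4, 114, 0]]]}}

```text
t: 5.6
tcp_pos: [0.3953, -0.1379, 0.0051]
tool_rot: [0.925, 0.381, -0.0, -0.0]
force: [-0.4, 0.1, -0.3]
finger_gap: 0.331
gripper_force: 29.9
```

>>> {"api": "drive_tool", "payload": {"deltas": [[[20, 0, 0, 0], [40, 0, 0, 0], [60, 0, 0, 0], [76, 0, 0, 0], [76, 0, 0, 0]]]}}

```text
t: 6.02
tcp_pos: [0.4521, -0.0829, 0.0089]
tool_rot: [0.924, 0.383, 0.002, 0.002]
force: [1.0, 0.5, -0.8]
finger_gap: 0.331
gripper_force: 29.9
```

>>> {"api": "drive_tool", "payload": {"deltas": [[[-2, 0, -14, 0], [-5, 0, -28, 0], [-8, 0, -42, 0], [-10, 0, -57, 0], [-8, 0, -72, 0]]]}}

```text
t: 6.43
tcp_pos: [0.4413, -0.0892, 0.0807]
tool_rot: [0.924, 0.381, -0.001, -0.0]
force: [-0.1, 0.5, -1.6]
finger_gap: 0.326
gripper_force: 29.7
```

>>> {"api": "drive_tool", "payload": {"deltas": [[[3, 0, -10, 0], [6, 0, -20, 0], [10, 0, -33, 0], [10, 0, -33, 0]]]}}

```text
t: 6.77
tcp_pos: [0.4497, -0.0821, 0.1147]
tool_rot: [0.924, 0.382, 0.001, 0.001]
force: [-0.4, -0.1, -1.5]
finger_gap: 0.321
gripper_force: 29.4
```

Run:
```python
from h import *
s,c,a=state(); print(c,s["force"])
for n in("top","scene"): grab(n,f"pics/{n}4.png")
t=cv2.imread("pics/top4.png"); s=cv2.imread("pics/scene4.png")
A=cv2.resize(t[190:310,225:345],(400,400),interpolation=cv2.INTER_CUBIC); B=cv2.resize(s[160:280,260:380],(400,400),interpolation=cv2.INTER_CUBIC)
cv2.imwrite("pics/c4.png",np.hstack([A,B]))
```

```text
[ 0.44971915 -0.08206047  0.11469162] [-0.37891889 -0.05516035 -1.51047888]
```

View pics/c4.png

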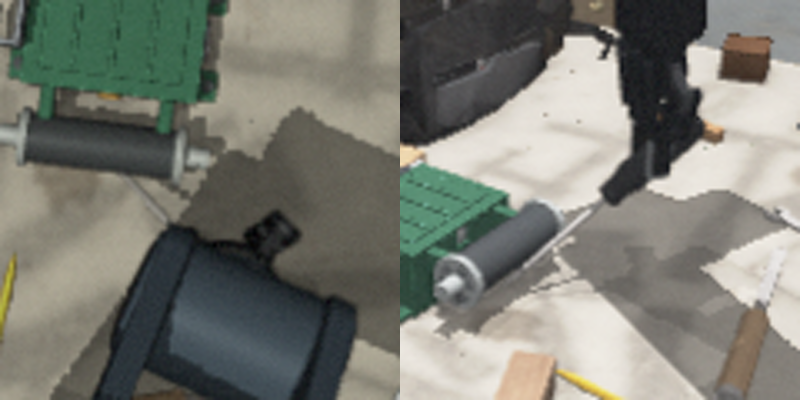

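The shaft now slopes down under the tube: in the scene crop it runs from (603,205) to (525,265), which is pixels (320.9,221.5) to (297.5,239.5). I'll work out the pitch by intersecting those rays with the tool's vertical plane.

```bash
cat >> h.py <<'E'
def onvert(n,px,p,yaw):
    c,d=ray(n,px); nrm=np.array([-np.sin(yaw),np.cos(yaw),0]); return c+d*((np.array(p)-c)@nrm/(d@nrm))[:,None]
def pitch(px,n="scene"):
    s,c,a=state(); P=onvert(n,px,c,a); u=np.array([np.cos(a),np.sin(a)]); S=np.c_[(P[:,:2]-c[:2])@u,P[:,2]]*1e3
    k=np.polyfit(S[:,0],S[:,1],1); print("s,z",S.round(1).tolist(),"pitch",np.degrees(np.arctan(-k[0])),"axis z over grip",k[1],"tcp",c[2]*1e3); return k
E
python3 - <<'E'
from h import *
pitch([(320.9,221.5),(297.5,239.5)])
# top-view check
pitch
s,c,a=state(); u=np.array([np.cos(a),np.sin(a)])
# next: withdraw 80 along u, then up
go(np.r_[c[:2]-u*.08,c[2]+.05])
E
```

```text
s,z [[40.2, 82.6], [110.1, 32.8]] pitch 35.46043556531288 axis z over grip 111.23781458294737 tcp 112.971694363755
delta [-80.  -0. -50.   0.] (turn mrad) dist 94.3 yaw 44.89
```

>>> {"api": "drive_tool", "payload": {"deltas": [[[-20, 0, -15, 0], [-40, 0, -30, 0], [-60, 0, -45, 0], [-60, 0, -75, 0], [-60, 0, -105, 0]]], "force": 90}}

```text
t: 7.28
tcp_pos: [0.4056, -0.1245, 0.217]
tool_rot: [0.925, 0.38, -0.001, -0.001]
force: [0.5, -0.2, -0.4]
finger_gap: 0.302
gripper_force: 88.4
```

>>> {"api": "drive_tool", "payload": {"deltas": [[[0, 0, 0, 0.12], [0, 0, 0, 0.24], [0, 0, 0, 0.36], [0, 0, 0, 0.48], [0, 0, 0, 0.6]]]}}

```text
t: 7.7
tcp_pos: [0.407, -0.1243, 0.2168]
tool_rot: [0.996, 0.088, 0.0, 0.0]
force: [0.4, 1.5, -1.6]
finger_gap: 0.299
gripper_force: 88.4
```

>>> {"api": "drive_tool", "payload": {"deltas": [[[0, 0, 0, 0.12], [0, 0, 0, 0.24], [0, 0, 0, 0.302], [0, 0, 0, 0.302]]]}}

```text
t: 8.03
tcp_pos: [0.407, -0.1242, 0.2167]
tool_rot: [0.998, -0.06, -0.0, -0.0]
force: [0.5, -0.3, -1.3]
finger_gap: 0.304
gripper_force: 88.4
```

```bash
python3 -c "
from h import *
go(gb(-224,0,185),YAW); s,c,a=state(); print(c,s['finger_gap'],s['gripper_force'])"
```

```text
delta [-7.800e+00 -1.443e+02  3.170e+01  1.000e-01] (turn mrad) dist 147.9 yaw -6.89
[ 0.4070228  -0.12424825  0.21665443] 0.3042575216526484 88.40912222920451
```

>>> {"api": "drive_tool", "payload": {"deltas": [[[-2, -36, 6, 0], [-4, -72, 12, 0], [-6, -108, 20, 0], [-8, -144, 30, 0], [-8, -144, 30, 0]]]}}

```text
t: 8.45
tcp_pos: [0.4138, 0.0251, 0.1855]
tool_rot: [0.998, -0.056, -0.002, -0.001]
force: [-0.4, 0.1, -0.9]
finger_gap: 0.305
gripper_force: 88.6
```

>>> {"api": "drive_tool", "payload": {"deltas": [[[0, 0, 0, 0], [0, 0, 0, 0]]]}}

```text
t: 8.62
tcp_pos: [0.4166, 0.0197, 0.187]
tool_rot: [0.998, -0.058, 0.0, 0.0]
force: [1.0, 0.3, -0.4]
finger_gap: 0.299
gripper_force: 88.7
```

Run:
```python
from h import *
s,c,a=state(); print(c,np.degrees(a))
for n in("top","scene"): grab(n,f"pics/{n}5.png")
t=cv2.imread("pics/top5.png"); s=cv2.imread("pics/scene5.png")
A=cv2.resize(t[195:275,220:300],(400,400),interpolation=cv2.INTER_CUBIC); B=cv2.resize(s[180:260,270:350],(400,400),interpolation=cv2.INTER_CUBIC)
cv2.imwrite("pics/c5.png",np.hstack([A,B]))
```

```text
[0.41662736 0.01974864 0.18698817] -6.67143113936659
```

View pics/c5.png

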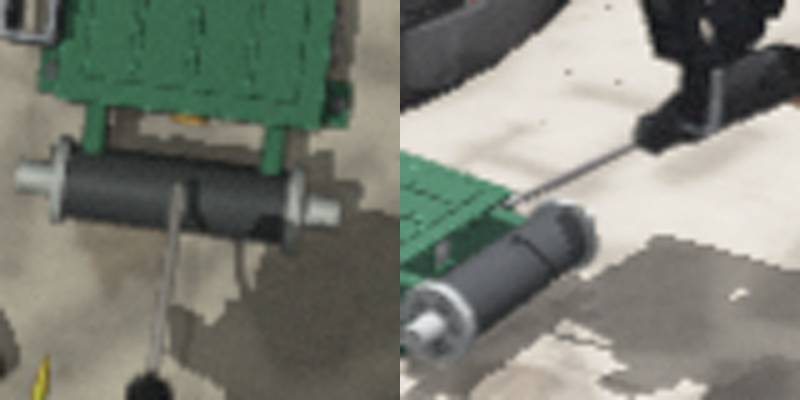

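Tip: top pixel (255.6,231.2), scene pixel (292.6,221). Shaft/handle joint: top (250,269.6), scene (317,208.6). The tip is over the tube, heading for the notch. Triangulating both.

Run:
```python
from h import *
a=tri((255.6,231.2),(292.6,221)); b=tri((250,269.6),(317,208.6))
for p,q,r in((a,(255.6,231.2),(292.6,221)),(b,(250,269.6),(317,208.6))): print(p.round(4),proj("top",p)-q,proj("scene",p)-r)
d=a-b; print(np.linalg.norm(d),"pitch",np.degrees(np.arcsin(-d[2]/np.linalg.norm(d))),"yaw",np.degrees(np.arctan2(d[1],d[0])))
c,s=np.cos(YAW),np.sin(YAW); R=np.array([[c,s],[-s,c]])
for p in(a,b): print("gb",(R@(p[:2]-O)*1e3).round(1),p[2]*1e3)
s,c,_=state(); d=a-c-[0,0,.0136]; print("tip from grip",d,np.linalg.norm(d))
# yellow notch mark
t=cv2.imread("pics/top0.png")
for A,cc,p in blobs(t,(10,120,110),(25,255,255),(245,210,270,225),3): print("mark",A,cc,R@(onplane("top",[cc],.045)[0,:2]-O))
```

```text
[5.471e-01 4.000e-04 9.130e-02] [[0.84754914 1.60546251]] [[-1.60852726 -0.04600748]]
[0.4613 0.0133 0.1582] [[-0.14105137 -0.29325777]] [[ 0.29213964 -0.00705297]]
0.10959205846955525 pitch 37.636795667715276 yaw -8.554539907649694
gb [-92.1  -3.7] 91.2699840616603
gb [-178.9   -1.2] 158.19279658907436
tip from grip [ 0.13016745 -0.0184764  -0.10959892] 0.17116327259875713
mark 6 [257.16666667 218.33333333] [-0.05495747  0.00091466]
```

>>> {"api": "drive_tool", "payload": {"deltas": [[[0, 0, 5, -0.015], [0, 0, 9, -0.015], [7, 0, 14, -0.015], [14, 0, 20, -0.015], [20, 0, 25, -0.015]]]}}

```text
t: 9.13
tcp_pos: [0.4374, 0.017, 0.1614]
tool_rot: [0.999, -0.052, 0.0, 0.0]
force: [0.6, 0.2, -1.5]
finger_gap: 0.299
gripper_force: 88.7
```

>>> {"api": "drive_tool", "payload": {"deltas": [[[5, 0, 4, 0], [10, 0, 8, 0], [15, 0, 12, 0], [20, 0, 16, 0], [20, 0, 16, 0]]]}}

```text
t: 9.55
tcp_pos: [0.4572, 0.0155, 0.1454]
tool_rot: [0.999, -0.052, 0.0, 0.0]
force: [-0.3, -0.2, -0.1]
finger_gap: 0.298
gripper_force: 88.7
```

Run:
```python
from h import *
s,c,a=state(); print(c,np.degrees(a),s["force"])
c_,s_=np.cos(YAW),np.sin(YAW); R=np.array([[c_,s_],[-s_,c_]]); print("grip gb",R@(c[:2]-O)*1e3)
for n in("top","scene"): grab(n,f"pics/{n}6.png")
```

```text
[0.45717104 0.01546589 0.14535064] -5.90662695955366 [-0.26148502 -0.1984962  -0.07071956]
grip gb [-183.21101611    0.4588166 ]
```

>>> {"api": "drive_tool", "payload": {"deltas": [[[3, 0, 2, 0], [6, 0, 5, 0], [9, 0, 7, 0], [11, 0, 8, 0], [11, 0, 8, 0]]]}}

```text
t: 10.07
tcp_pos: [0.4676, 0.0144, 0.1379]
tool_rot: [0.999, -0.052, 0.0, 0.0]
force: [1.3, 0.1, -1.0]
finger_gap: 0.299
gripper_force: 88.7
```

Run:
```python
from h import *
s,c,a=state(); print(c,s["force"])
t=grab("top","pics/top7.png")
g0=cv2.cvtColor(cv2.imread("pics/top0.png"),cv2.COLOR_BGR2GRAY).astype(int); g=cv2.cvtColor(t,cv2.COLOR_BGR2GRAY).astype(int)
d=g-g0
print(d[208:234,248:266])
```

```text
[0.46760298 0.01435348 0.13789069] [ 1.252555    0.14561043 -1.00841737]
[[  3   1   5   3   2   4   2   2   4   6   3   1   5   6   0   1   3  -1]
 [  5   1   7   1   1   5   9  -2   3   4   6   1   2   1   3   4   4   3]
 [ -3   2   3   5   7   1   2   2   1   5   6   2   0   2   6   1   3   4]
 [  4   0   2   2  -2   2   4   5   3   2   2   1   4   3   3   3   1   3]
 [  1   4   3   3   2   4   7   0   6   3   6   6   0   6   5   2   8   5]
 [  3   4   1   3   4   3   6   6   0   2  -1  -1   4   0  11  -1   4   4]
 [  2   4   5   2   5  -3   3   4   7   3   3   3   4   1   3   4   1   1]
 [  3   4   0   3   3   3   5   1   4   0   0   5   2   1   3   5   5   1]
 [  0   2   5   3   4   2   4   1   3   4   0   3   5   0   5   1   3   3]
 [ -1   0   3   4   1   3   3  -1  -4   9   0   1   2   2   4   4   4   3]
 [ 10  -1  10   4   7   4   7  -4 -13   6 -21 -24  -5   0   0 -12  -3   4]
 [  1   6   4   7   5   4   3  -3  -9 -11 -42 -34 -16  -4  -8 -49 -30   5]
 [  3   4   4   5   1   2   5  -4 -14  -9 -27  -3   4   4  -2 -46 -36   1]
 [  5   6   1  -2   5   5   5   2  -3 -11 -22  -5   
[... 223 characters left out ...]
  3   4   2  -2  -1   4]
 [  1   3   5   3   3  -2   1  18  54  23  -6  -7   0   4  -2   2   1   6]
 [ -1  -1   5   1  -3   2   9  46  81  29  -5  -2   3   7   6  -4   2   3]
 [  1   2   1   0   5   5  14  57  79  24  -4  -1  -1   4   5  -4   3   4]
 [  2   2   2   2   1  -2  18  64  67  15  -9   3   8   2   3  -1   0   2]
 [  5  -2   0   2   1   1  27  76  62  -1 -10   2   1   3   3   1   2 -14]
 [  6   2   5   3  -2   2  22  71  56  -7 -16   3   5   3   2   0  -7 -17]
 [  1   2   5   2  -2   1  18  65  49 -16 -16  -2   4   3  -1  -1 -17 -16]
 [  5   2   8   0  -2   5  23  62  39 -25 -18   3   0   0  -1  -8 -18 -22]
 [  2  -1   2   8   0   1  23  55  26 -28 -24   1  -1   3   0 -27 -28 -23]]
```

>>> {"api": "drive_tool", "payload": {"deltas": [[[0, 0, -4, 0], [1, 0, -8, 0], [2, 0, -13, 0], [3, 0, -18, 0], [3, 0, -18, 0]]], "force": 120}}

```text
t: 10.53
tcp_pos: [0.469, 0.0144, 0.1568]
tool_rot: [0.999, -0.051, -0.001, -0.0]
force: [-2.8, 0.9, -2.3]
finger_gap: 0.291
gripper_force: 118.1
```

Run:
```python
from h import *
s,c,a=state(); print(c,s["force"],s["ft_torque"],s["finger_gap"])
t=grab("top","pics/top8.png"); grab("scene","pics/scene8.png")
g0=cv2.cvtColor(cv2.imread("pics/top0.png"),cv2.COLOR_BGR2GRAY).astype(int); g=cv2.cvtColor(t,cv2.COLOR_BGR2GRAY).astype(int)
d=g-g0
print(np.abs(d[170:222:2,240:280:2]))
```

```text
[0.46901677 0.01442622 0.15676557] [-2.7867703   0.89291242 -2.32665009] [0.13984339 0.81742571 0.07259961] 0.29114356748033937
[[ 5  5  3  6  7  9  7  4  8  6  5  6  6 10  2  4  5  9  8  7]
 [ 4  4 10  5  5  3  3  5  4  7  7  6  4  5  5  0  2  8  7  3]
 [ 4  7  4  2  2  2  4  2  0  5  0  2  2  6  6  3  5  4  6  5]
 [ 9  1  3  4  4  3  8  0  2  2  1  5  5  4  2  4  1  8  4  0]
 [ 2  0  1  4  2  1  6  1  2  2  7  0  2  1  5  3  0  2  0  1]
 [20 13  0  0  0  7  3  2  4  2  2  7  3  2  3  2  0  3  4  1]
 [ 5  2  3  3  3  9 12 18  7 14  0  2  5  2  8  1  5  1  5  2]
 [ 8  4  6  5  6  5  2  6  5  2  2  4  7  8  8  4  7  1 13  2]
 [ 6  6  2  2  5 18  3  1  5  4  3  5  2  5  2  5  6  5  4  0]
 [ 3  5  3  5  3 28  9  5  3  2  5  5  7  7  3  2  1  2  4  5]
 [ 1  1  1  3  7  8  3  6  0  2  4  3  1  5  2  5  0  1  2  4]
 [ 4  3  0  6 14  1  1  2  3  3 10  2  2  9  3  1 10  4  3  0]
 [ 7  1  1  2  3  3  3  3  5  5  2  0  4  0  1  6  3  6  5  3]
 [ 1  1  1  7  1  2  3  4  2  2  5  2  2  2  2  0  5  2  6  3]
 [ 6  4  3  3 20  4  2  0  2 10 14  0  2  4  2  3  0  1  6  5]
 [ 5  3  3 17 11  7  1  2  5  0  5  4  4  6  3  4  1  3  0  1]
 [ 2  3  1  6  9  2  5  2  5  2  2  2  4  3  8  9  6  3  4  4]
 [ 4  3  5 10  9  0  0  1  1 11  1  2  3  4  4  3  1  1  5  4]
 [ 4  2  5  3  2  4  2  5  7  6  2  5  3  1  1  1  4  6  1  3]
 [ 3  2  1 21  2  1  4  4  3  3  4  3  5  3  2 15  5  1  1  4]
 [ 3 12  7  5  7  1  1  1  4  0  2  1  4  2  2  6  0  1  2  4]
 [ 3  0  2  0  2  2 12 14  0 28 12  4  0 10  4  0  3  4  0  2]
 [10  2  4  6  5  4  8  0  2  3  2  4  8  1  3 19  2  9  3  3]
 [ 2  2  7 12 11 13  4  4  7 11  0  3  2  0  1  2  2  0  3  4]
 [ 5  8  4  0  4  8  4  4  4  3  5 10 13 14  5  5  4  7  4  6]
 [ 3  6  2  6  3  3  1  0 11 10  3  7  5 41  5  9  3 33 12 14]]
```

>>> {"api": "drive_tool", "payload": {"deltas": [[[1, 0, -8, 0], [2, 0, -16, 0], [5, 0, -26, 0], [10, 0, -37, 0], [15, 0, -46, 0]]]}}

```text
t: 11.05
tcp_pos: [0.4853, 0.0125, 0.2035]
tool_rot: [0.999, -0.052, 0.001, 0.0]
force: [-1.6, 0.5, -2.2]
finger_gap: 0.29
gripper_force: 117.8
```

Run:
```python
from h import *
s,c,a=state(); print(c,s["force"],s["ft_torque"],s["finger_gap"])
t=grab("top","pics/top9.png"); S=grab("scene","pics/scene9.png")
for n,im,roi in(("top",t,(200,150,310,250)),("scene",S,(210,170,330,270))):
    b=blobs(im,(60,70,30),(95,255,255),roi); b0=blobs(cv2.imread(f"pics/{n}0.png"),(60,70,30),(95,255,255),roi)
    for x in(b0,b): print(n,x[0][0],x[0][1].round(1),cv2.boundingRect(x[0][2]))
```

```text
[0.48534846 0.01254949 0.20347213] [-1.57139411  0.53817191 -2.19065491] [ 0.00993679  0.34571201 -0.00954727] 0.28987026013209793
top 2230 [259.7 199.2] (228, 176, 65, 54)
top 2245 [259.3 198.6] (228, 176, 65, 54)
scene 997 [268.7 228.3] (249, 209, 46, 47)
scene 802 [268.5 227.4] (248, 200, 46, 56)
```

```bash
cat >> h.py <<'E'
def cov(al,y,r=106,top=True):
    o=2 if top else -2; return gb(54-r*np.cos(al)+o*np.sin(al),y,62+r*np.sin(al)+o*np.cos(al))
E
python3 - <<'E'
from h import *
for al in(0,.2,.3,.4,.5,.6,.7): print(al,proj("scene",[cov(al,70),cov(al,-70),cov(al,-70,2)]).round(0).tolist(),proj("top",[cov(al,70),cov(al,-70)]).round(0).tolist())
E
python3 - <<'E'
import cv2,numpy as np
s=cv2.imread("pics/scene9.png"); A=cv2.resize(s[150:270,210:370],(800,600),interpolation=cv2.INTER_CUBIC); cv2.imwrite("pics/c9.png",A)
E
```

```text
0 [[264.0, 235.0], [293.0, 217.0], [266.0, 208.0]] [[231.0, 214.0], [284.0, 220.0]]
0.2 [[263.0, 229.0], [292.0, 210.0], [266.0, 207.0]] [[230.0, 213.0], [284.0, 219.0]]
0.3 [[262.0, 225.0], [291.0, 207.0], [266.0, 207.0]] [[230.0, 212.0], [285.0, 218.0]]
0.4 [[261.0, 222.0], [290.0, 204.0], [266.0, 207.0]] [[229.0, 210.0], [285.0, 216.0]]
0.5 [[260.0, 218.0], [289.0, 201.0], [266.0, 207.0]] [[229.0, 208.0], [285.0, 214.0]]
0.6 [[258.0, 215.0], [288.0, 198.0], [266.0, 207.0]] [[229.0, 205.0], [285.0, 212.0]]
0.7 [[256.0, 211.0], [286.0, 194.0], [266.0, 207.0]] [[229.0, 203.0], [286.0, 209.0]]
```

View pics/c9.png

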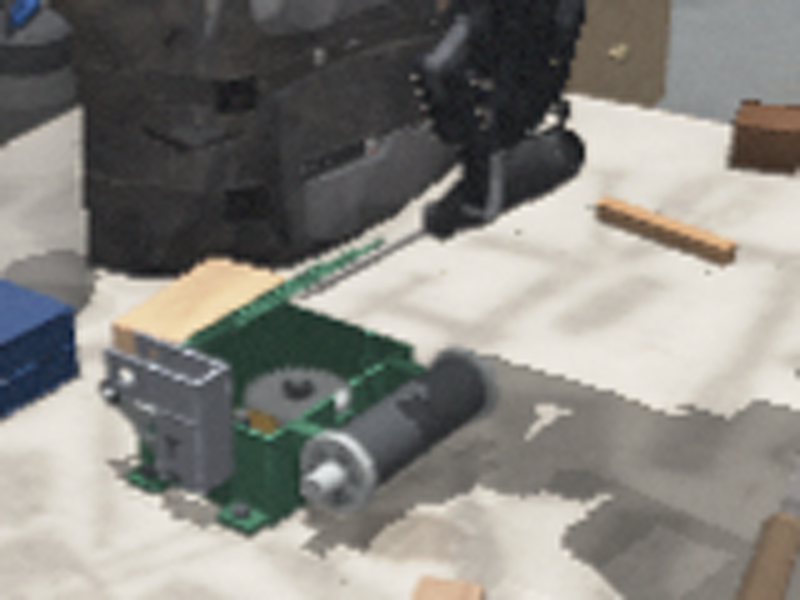

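The cover is now up at about 0.55 rad: its edge runs from (190,340) to (380,240) in the crop, with the shaft beneath it. Continuing along the arc.

>>> {"api": "drive_tool", "payload": {"deltas": [[[5, 0, -8, 0], [11, 0, -15, 0], [18, 0, -21, 0], [25, 0, -27, 0], [33, 0, -32, 0]]]}}

```text
t: 11.57
tcp_pos: [0.5185, 0.0091, 0.2346]
tool_rot: [0.999, -0.052, 0.0, 0.0]
force: [-1.4, -0.5, -2.2]
finger_gap: 0.29
gripper_force: 118.0
```

>>> {"api": "drive_tool", "payload": {"deltas": [[[8, 0, -4, 0], [16, 0, -7, 0], [24, 0, -9, 0], [33, 0, -11, 0], [41, 0, -12, 0]]]}}

```text
t: 11.98
tcp_pos: [0.5598, 0.0049, 0.2463]
tool_rot: [0.999, -0.052, 0.0, -0.0]
force: [-0.2, 0.8, -1.9]
finger_gap: 0.291
gripper_force: 117.8
```

>>> {"api": "drive_tool", "payload": {"deltas": [[[6, 0, 1, 0], [12, 0, 2, 0], [18, 0, 3, 0], [22, 0, 3, 0], [22, 0, 3, 0]]]}}

```text
t: 12.4
tcp_pos: [0.5816, 0.0025, 0.2429]
tool_rot: [0.999, -0.052, 0.001, 0.0]
force: [0.5, 0.8, -0.5]
finger_gap: 0.295
gripper_force: 117.7
```

Run:
```python
from h import *
s,c,a=state(); print(c,s["force"],s["ft_torque"])
c_,s_=np.cos(YAW),np.sin(YAW); R=np.array([[c_,s_],[-s_,c_]]); print("grip gb",R@(c[:2]-O)*1e3)
t=grab("top","pics/topA.png"); S=grab("scene","pics/sceneA.png")
for n,im,roi in(("top",t,(200,130,310,250)),("scene",S,(190,130,330,270))):
    for x in blobs(im,(60,70,30),(95,255,255),roi)[:3]: print(n,x[0],x[1].round(1),cv2.boundingRect(x[2]))
for al in(1.2,1.4,1.57,1.7,1.8,1.92): print(al,proj("scene",[cov(al,70),cov(al,-70)]).round(0).tolist(),proj("top",[cov(al,70),cov(al,-70)]).round(0).tolist())
```

```text
[0.58156836 0.00252202 0.24288925] [ 0.46562049  0.75522989 -0.46607376] [-0.0077889   0.01613332 -0.02006259]
grip gb [-58.15962758   2.5534034 ]
top 878 [262.1 167.8] (234, 157, 57, 23)
top 290 [278.4 191. ] (259, 180, 34, 40)
top 189 [244.5 182. ] (234, 176, 23, 13)
scene 949 [245.8 199.8] (227, 178, 38, 42)
scene 715 [269.2 229.4] (251, 211, 44, 45)
scene 21 [238.9 236.3] (238, 231, 3, 11)
1.2 [[244.0, 198.0], [275.0, 182.0]] [[230.0, 184.0], [288.0, 191.0]]
1.4 [[238.0, 194.0], [269.0, 179.0]] [[231.0, 175.0], [289.0, 182.0]]
1.57 [[234.0, 192.0], [265.0, 177.0]] [[231.0, 168.0], [290.0, 174.0]]
1.7 [[230.0, 191.0], [261.0, 177.0]] [[232.0, 162.0], [291.0, 169.0]]
1.8 [[228.0, 191.0], [259.0, 176.0]] [[233.0, 158.0], [291.0, 165.0]]
1.92 [[225.0, 191.0], [256.0, 177.0]] [[234.0, 153.0], [292.0, 160.0]]
```

>>> {"api": "drive_tool", "payload": {"deltas": [[[3, 0, 0, 0], [6, 0, 0, 0], [9, 0, 0, 0], [9, 0, 0, 0]]]}}

```text
t: 12.83
tcp_pos: [0.5881, 0.002, 0.2431]
tool_rot: [0.999, -0.052, -0.002, -0.0]
force: [-4.5, 0.7, 2.8]
finger_gap: 0.29
gripper_force: 118.2
```

Run:
```python
from h import *
s,c,a=state(); print(c,s["force"],s["ft_torque"])
t=grab("top","pics/topB.png"); S=grab("scene","pics/sceneB.png")
for n,im,roi in(("top",t,(200,130,310,250)),("scene",S,(190,130,330,270))):
    for x in blobs(im,(60,70,30),(95,255,255),roi)[:2]: print(n,x[0],x[1].round(1),cv2.boundingRect(x[2]))
for al in(1.7,1.8,1.92): print(al,proj("scene",[cov(al,70,top=False),cov(al,-70,top=False)]).round(1).tolist(),proj("top",[cov(al,70,top=False),cov(al,-70,top=False)]).round(1).tolist())
```

```text
[0.58805194 0.00202323 0.24307717] [-4.48900633  0.73578975  2.8275881 ] [ 0.09938858  0.76083576 -0.0162464 ]
top 979 [262.3 166.7] (234, 155, 57, 25)
top 286 [278.5 190.9] (259, 180, 34, 40)
scene 957 [245.2 200. ] (226, 179, 39, 41)
scene 722 [269.2 229.4] (251, 211, 44, 45)
1.7 [[231.2, 191.7], [262.3, 176.7]] [[232.0, 163.8], [290.4, 170.5]]
1.8 [[228.6, 191.3], [259.7, 176.5]] [[232.6, 159.6], [290.9, 166.2]]
1.92 [[225.6, 191.3], [256.7, 176.6]] [[233.4, 154.8], [291.4, 161.4]]
```

>>> {"api": "drive_tool", "payload": {"deltas": [[[2, 0, 0, 0], [4, 0, 0, 0], [4, 0, 0, 0]]]}}

```text
t: 13.18
tcp_pos: [0.5888, 0.0021, 0.2433]
tool_rot: [0.999, -0.051, -0.005, -0.0]
force: [-12.3, 1.6, 8.9]
finger_gap: 0.289
gripper_force: 118.6
```

>>> {"api": "drive_tool", "payload": {"deltas": [[[-15, 0, -3, 0], [-40, 0, -5, 0], [-70, 0, -5, 0], [-100, 0, -5, 0], [-110, 0, -5, 0]]]}}

```text
t: 13.6
tcp_pos: [0.48, 0.0136, 0.2477]
tool_rot: [0.999, -0.051, -0.001, -0.0]
force: [-0.0, 0.2, -0.8]
finger_gap: 0.293
gripper_force: 117.8
```

Run:
```python
from h import *
s,c,a=state(); print(c,s["force"],s["ft_torque"])
t=grab("top","pics/topC.png"); S=grab("scene","pics/sceneC.png")
for n,im,roi in(("top",t,(200,130,310,250)),("scene",S,(190,130,330,270))):
    for x in blobs(im,(60,70,30),(95,255,255),roi)[:2]: print(n,x[0],x[1].round(1),cv2.boundingRect(x[2]))
```

```text
[0.47998899 0.01360621 0.24770903] [-0.04788458  0.18475026 -0.77756095] [-0.04714171 -0.00425134  0.00382087]
top 1320 [258.4 201.5] (228, 176, 65, 54)
top 1038 [262.2 166.8] (234, 155, 57, 25)
scene 1009 [245.4 199.2] (226, 179, 39, 41)
scene 712 [269.2 229.4] (251, 211, 44, 45)
```

```bash
python3 -c "
from h import *
go([.465,-.205,.2]); print(state()[2])"
```

```text
delta [  4.6 218.7  48.4   0. ] (turn mrad) dist 224.1 yaw -5.91
-0.10315871121056475
```

>>> {"api": "drive_tool", "payload": {"deltas": [[[0, 25, 0, 0], [0, 65, 0, 0], [0, 105, 5, 0], [0, 145, 20, 0], [5, 180, 30, 0]]]}}

```text
t: 14.12
tcp_pos: [0.4721, -0.1702, 0.2181]
tool_rot: [0.999, -0.052, 0.002, 0.001]
force: [1.1, 0.2, -0.9]
finger_gap: 0.291
gripper_force: 117.9
```

>>> {"api": "drive_tool", "payload": {"deltas": [[[0, 20, 15, 0], [0, 39, 30, 0], [0, 39, 50, 0], [0, 39, 70, 0], [0, 39, 90, 0]]], "force": 25}}

```text
t: 14.53
tcp_pos: [0.4691, -0.2085, 0.1272]
tool_rot: [0.999, -0.052, 0.002, 0.001]
force: [0.5, 0.4, -1.2]
finger_gap: 0.289
gripper_force: 117.9
```

>>> {"api": "drive_tool", "payload": {"deltas": [[[0, 0, 0, 0], [0, 0, 10, 0], [0, 0, 20, 0], [0, 0, 30, 0], [0, 0, 40, 0]]], "force": 20}}

```text
t: 14.95
tcp_pos: [0.4667, -0.2058, 0.0881]
tool_rot: [0.999, -0.051, 0.0, 0.0]
force: [-1.9, 2.4, 4.7]
finger_gap: 0.288
gripper_force: 115.4
```

>>> {"api": "drive_tool", "payload": {"deltas": [[[0, 0, 0, 0], [0, 0, 0, 0]]], "jaw": 0, "force": 20}}

```text
t: 15.12
tcp_pos: [0.4676, -0.2065, 0.0883]
tool_rot: [0.999, -0.052, 0.001, 0.001]
force: [1.3, -1.5, 0.5]
finger_gap: 0.294
gripper_force: 114.8
```

>>> {"api": "drive_tool", "payload": {"deltas": [[[0, 0, 8, 0], [0, 0, 16, 0], [0, 0, 24, 0], [0, 0, 32, 0], [0, 0, 40, 0]]]}}

```text
t: 15.53
tcp_pos: [0.4662, -0.2057, 0.0488]
tool_rot: [0.999, -0.051, 0.0, 0.0]
force: [-4.3, 0.7, 4.6]
finger_gap: 0.288
gripper_force: 108.9
```

Run:
```python
from h import *
s,c,a=state(); print(c,s["force"],s["ft_torque"],s["finger_gap"])
t=grab("top","pics/topD.png"); S=grab("scene","pics/sceneD.png")
```

```text
[ 0.46621456 -0.20570261  0.04879278] [-4.25839229  0.72789545  4.61690265] [-0.08885793 -0.2509618  -0.05774832] 0.28814953462956205
```

>>> {"api": "drive_tool", "payload": {"deltas": [[[0, 0, 9, 0], [0, 0, 18, 0], [0, 0, 27, 0], [0, 0, 35, 0], [0, 0, 40, 0]]]}}

```text
t: 16.05
tcp_pos: [0.4662, -0.2056, 0.0073]
tool_rot: [0.999, -0.052, -0.0, -0.0]
force: [-2.3, -0.3, 4.0]
finger_gap: 0.29
gripper_force: 108.2
```

>>> {"api": "drive_tool", "payload": {"deltas": [[[0, 0, 3, 0], [0, 0, 6, 0], [0, 0, 6, 0]]]}}

```text
t: 16.3
tcp_pos: [0.4658, -0.2057, 0.0039]
tool_rot: [0.999, -0.051, -0.0, 0.0]
force: [-5.9, 1.1, 22.5]
finger_gap: 0.292
gripper_force: 111.8
```

>>> {"api": "drive_tool", "payload": {"deltas": [[[0, 0, -2, 0], [0, 0, -2, 0], [0, 0, -2, 0], [0, 0, -2, 0], [0, 0, -2, 0]]], "jaw": 50}}

```text
t: 16.72
tcp_pos: [0.4662, -0.2054, 0.0035]
tool_rot: [0.999, -0.051, -0.0, -0.0]
force: [0.5, -0.5, 0.1]
finger_gap: 0.583
gripper_force: 0.0
```

>>> {"api": "drive_tool", "payload": {"deltas": [[[0, 0, -20, 0], [0, 0, -50, 0], [0, 0, -90, 0], [0, 0, -130, 0], [0, 0, -150, 0]]]}}

```text
t: 17.13
tcp_pos: [0.4677, -0.2065, 0.1576]
tool_rot: [0.999, -0.051, 0.002, 0.001]
force: [0.6, -1.3, 1.0]
finger_gap: 0.585
gripper_force: 0.0
```

Run:
```python
from h import *
s,c,a=state(); print(c,s["force"],s["finger_gap"])
S=grab("scene","pics/sceneE.png"); t=grab("top","pics/topE.png")
g0=cv2.cvtColor(cv2.imread("pics/scene9.png"),cv2.COLOR_BGR2GRAY).astype(int); g=cv2.cvtColor(S,cv2.COLOR_BGR2GRAY).astype(int)
k=((g<70)&(g0>100)).astype(np.uint8); n,l,st,ce=cv2.connectedComponentsWithStats(k)
for i in range(1,n):
    if st[i,4]>25: print(st[i],ce[i].round(1),onplane("scene",[ce[i]],.015).round(3))
p=np.argwhere(l==l[l>0].min()) 
# red pin
for n_,im,roi in(("top",t,(140,210,180,245)),("scene",S,(210,280,255,315))):
    for a,c,p in blobs(im,(0,150,90),(8,255,255),roi)[:1]: print("red",n_,a,c,onplane(n_,[c],.009).round(4))
for x in blobs(t,(60,70,30),(95,255,255),(200,130,310,250))[:2]: print(x[0],cv2.boundingRect(x[2]))
```

```text
[ 0.46769088 -0.20645383  0.1575542 ] [ 0.63365163 -1.2923426   0.96854456] 0.5847714166887061
[ 331    9  104  236 7273] [396.  108.4] [[ 0.761 -1.943  0.015]]
[334 122  30  61 929] [349.3 150.4] [[ 0.71  -0.9    0.015]]
[432 178  12  35 152] [437.5 197.3] [[ 0.231 -0.55   0.015]]
[547 197   8  17  76] [550.2 204.7] [[-0.13  -0.685  0.015]]
[ 420  206   33   59 1274] [435.7 239.7] [[ 0.18  -0.235  0.015]]
[327 216  31  14 242] [342.6 222.4] [[ 0.463 -0.197  0.015]]
[416 228   6  18  27] [418.8 236.7] [[ 0.228 -0.228  0.015]]
[495 232  24  14  33] [507.4 237.3] [[-0.008 -0.358  0.015]]
red top 58 [160.53448276 233.27586207] [[0.5451 0.2687 0.009 ]]
red scene 85 [238.6        297.48235294] [[0.5437 0.27   0.009 ]]
1361 (228, 176, 66, 54)
1036 (234, 155, 57, 25)
```

Run:
```python
from h import *
s,c,a=state(); print(s["q"].round(3),a)
u=np.array([np.cos(np.radians(50)),np.sin(np.radians(50))]); p=np.array([.5445,.2685])-.002*u
print(p); go(np.r_[p,.12],np.radians(50)); go(np.r_[p,.12],np.radians(-130))
```

```text
[-0.635  0.483  1.792  0.     0.858  1.039] -0.10284061671853273
[0.54321442 0.26696791]
delta [  25.6 -479.2   37.6 -975.5] (turn mrad) dist 481.3 yaw -5.89
delta [  25.6 -479.2   37.6 2166.1] (turn mrad) dist 481.3 yaw -5.89
```

>>> {"api": "drive_tool", "payload": {"deltas": [[[2, -30, 0, 0], [4, -68, 0, 0], [6, -106, 0, 0], [8, -144, 0, 0], [10, -180, 0, 0]]], "jaw": 34}}

```text
t: 17.65
tcp_pos: [0.4936, -0.0256, 0.1524]
tool_rot: [0.999, -0.052, -0.002, -0.0]
force: [0.5, -0.2, -0.1]
finger_gap: 0.4
gripper_force: 0.0
```

>>> {"api": "drive_tool", "payload": {"deltas": [[[2, -36, 0, 0], [4, -72, 0, 0], [6, -108, 0, 0], [8, -144, 0, 0], [10, -180, 0, 0]]]}}

```text
t: 18.07
tcp_pos: [0.5222, 0.1522, 0.1522]
tool_rot: [0.999, -0.051, -0.002, 0.0]
force: [0.5, -0.3, 0.2]
finger_gap: 0.401
gripper_force: 0.0
```

>>> {"api": "drive_tool", "payload": {"deltas": [[[2, -36, 5, 0], [4, -72, 10, 0], [5, -105, 20, 0], [6, -119, 30, 0], [6, -119, 30, 0]]]}}

```text
t: 18.48
tcp_pos: [0.5395, 0.2706, 0.1203]
tool_rot: [0.999, -0.05, -0.003, 0.001]
force: [0.4, 0.1, -0.9]
finger_gap: 0.397
gripper_force: 0.0
```

>>> {"api": "drive_tool", "payload": {"deltas": [[[0, 0, 0, -0.12], [0, 0, 0, -0.24], [0, 0, 0, -0.36], [0, 0, 0, -0.48], [0, 0, 0, -0.6]]]}}

```text
t: 18.9
tcp_pos: [0.5406, 0.2661, 0.1229]
tool_rot: [0.969, 0.248, -0.002, 0.0]
force: [1.3, 0.4, 0.6]
finger_gap: 0.399
gripper_force: 0.0
```

>>> {"api": "drive_tool", "payload": {"deltas": [[[0, 0, 0, -0.12], [0, 0, 0, -0.24], [0, 0, 0, -0.36], [0, 0, 0, -0.48], [0, 0, 0, -0.6]]]}}

```text
t: 19.32
tcp_pos: [0.5407, 0.266, 0.1229]
tool_rot: [0.852, 0.523, -0.002, -0.0]
force: [-0.3, -0.2, 0.2]
finger_gap: 0.399
gripper_force: 0.0
```

>>> {"api": "drive_tool", "payload": {"deltas": [[[0, 0, 0, -0.12], [0, 0, 0, -0.24], [0, 0, 0, -0.36], [0, 0, 0, -0.48], [0, 0, 0, -0.6]]]}}

```text
t: 19.73
tcp_pos: [0.5407, 0.266, 0.123]
tool_rot: [0.66, 0.752, -0.002, -0.001]
force: [0.5, -0.2, -0.3]
finger_gap: 0.396
gripper_force: 0.0
```

>>> {"api": "drive_tool", "payload": {"deltas": [[[0, 0, 0, -0.12], [0, 0, 0, -0.24], [0, 0, 0, -0.36], [0, 0, 0, -0.48], [0, 0, 0, -0.6]]]}}

```text
t: 20.15
tcp_pos: [0.5407, 0.266, 0.123]
tool_rot: [0.408, 0.913, -0.001, -0.001]
force: [0.5, -0.5, -0.1]
finger_gap: 0.399
gripper_force: 0.0
```

>>> {"api": "drive_tool", "payload": {"deltas": [[[0, 0, 0, -0.12], [0, 0, 0, -0.24], [0, 0, 0, -0.36], [0, 0, 0, -0.48], [0, 0, 0, -0.6]]]}}

```text
t: 20.57
tcp_pos: [0.5407, 0.266, 0.123]
tool_rot: [0.12, 0.993, -0.001, -0.001]
force: [-0.1, 0.9, 0.2]
finger_gap: 0.396
gripper_force: 0.0
```

>>> {"api": "drive_tool", "payload": {"deltas": [[[0, 0, 0, -0.12], [0, 0, 0, -0.24], [0, 0, 0, -0.36], [0, 0, 0, -0.48], [0, 0, 0, -0.6]]]}}

```text
t: 20.98
tcp_pos: [0.5407, 0.266, 0.1229]
tool_rot: [-0.179, 0.984, -0.0, -0.002]
force: [-0.1, 0.1, 0.6]
finger_gap: 0.398
gripper_force: 0.0
```

>>> {"api": "drive_tool", "payload": {"deltas": [[[0, 0, 0, -0.12], [0, 0, 0, -0.24], [0, 0, 0, -0.36], [0, 0, 0, -0.48], [0, 0, 0, -0.517]]]}}

```text
t: 21.4
tcp_pos: [0.5407, 0.266, 0.1229]
tool_rot: [-0.424, 0.906, -0.0, -0.002]
force: [-0.0, 0.2, -0.2]
finger_gap: 0.398
gripper_force: 0.0
```

>>> {"api": "drive_tool", "payload": {"deltas": [[[0, 0, 0, 0], [0, 0, 0, 0]]]}}

```text
t: 21.57
tcp_pos: [0.541, 0.2666, 0.1233]
tool_rot: [-0.421, 0.907, -0.0, -0.001]
force: [-0.4, 0.2, -0.5]
finger_gap: 0.396
gripper_force: 0.0
```

Run:
```python
from h import *
s,c,a=state(); print(s["q"].round(3),c,s["finger_gap"])
go([.5432,.267,.001],np.radians(-130))
```

```text
[ 0.273  0.637  1.581 -0.     0.927 -2.167] [0.54097549 0.2666089  0.12325094] 0.3961885762079703
delta [ -1.7  -1.4 122.3  -3. ] (turn mrad) dist 122.3 yaw -130.17
```

>>> {"api": "drive_tool", "payload": {"deltas": [[[-2, -1, 35, 0], [-2, -1, 70, 0], [-2, -1, 95, 0], [-2, -1, 112, 0], [-2, -1, 122, 0]]]}}

```text
t: 21.98
tcp_pos: [0.5417, 0.2678, -0.0008]
tool_rot: [-0.422, 0.907, 0.0, -0.003]
force: [-1.1, 0.7, 7.9]
finger_gap: 0.4
gripper_force: 4.8
```

>>> {"api": "drive_tool", "payload": {"deltas": [[[0, 0, 0, 0], [0, 0, 0, 0], [0, 0, 0, 0]]]}}

```text
t: 22.23
tcp_pos: [0.5441, 0.2689, 0.0025]
tool_rot: [-0.422, 0.907, -0.0, 0.0]
force: [-0.3, 0.3, -0.5]
finger_gap: 0.4
gripper_force: 0.0
```

>>> {"api": "drive_tool", "payload": {"deltas": [[[0, 0, 0, 0], [0, 0, 0, 0], [0, 0, 0, 0], [0, 0, 0, 0], [0, 0, 0, 0]]], "jaw": 0, "force": 60}}

```text
t: 22.65
tcp_pos: [0.5442, 0.2692, 0.0029]
tool_rot: [-0.422, 0.906, -0.0, 0.001]
force: [-0.1, -0.5, 5.7]
finger_gap: 0.193
gripper_force: 60.6
```

>>> {"api": "drive_tool", "payload": {"deltas": [[[0, 0, -20, 0], [0, 0, -50, 0], [0, 0, -80, 0], [0, 0, -110, 0], [0, 0, -115, 0]]]}}

```text
t: 23.07
tcp_pos: [0.5464, 0.27, 0.1218]
tool_rot: [-0.422, 0.906, -0.001, 0.004]
force: [0.4, -0.5, -0.3]
finger_gap: 0.189
gripper_force: 59.9
```

>>> {"api": "drive_tool", "payload": {"deltas": [[[0, 0, 0, 0], [0, 0, 0, 0]]]}}

```text
t: 23.23
tcp_pos: [0.5428, 0.2689, 0.1164]
tool_rot: [-0.422, 0.906, 0.0, -0.001]
force: [-0.7, -0.4, -2.0]
finger_gap: 0.194
gripper_force: 59.9
```

Run:
```python
from h import *
s,c,a=state(); print(s["q"].round(3),c,np.degrees(a),s["finger_gap"]*85.4,s["gripper_force"])
t=grab("top","pics/topF.png"); S=grab("scene","pics/sceneF.png")
for n,im,roi in(("top",t,(120,200,200,260)),("scene",S,(200,230,290,330))):
    for A,cc,p in blobs(im,(0,150,60),(8,255,255),roi)[:2]: print("red",n,A,cc,cv2.boundingRect(p))
print(proj("scene",[c+[0,0,.008]]),proj("top",[c+[0,0,.008]]))
go(gb(30,175,130),YAW+np.pi/2)
```

```text
[ 0.276  0.649  1.579  0.     0.915 -2.167] [0.54284109 0.26887443 0.11644717] -130.02506958147666 16.5315261792089 59.891520738601685
red top 16 [151.125  237.0625] (149, 235, 5, 5)
red scene 108 [266.25       319.93518519] (261, 314, 12, 14)
red scene 13 [265.69230769 328.61538462] (262, 328, 9, 2)
[[236.56623168 257.64789771]] [[148.33971389 234.93873837]]
delta [ -14.3 -181.   -14.9 2563.3] (turn mrad) dist 182.1 yaw -130.03
```

>>> {"api": "drive_tool", "payload": {"deltas": [[[0, 0, -3, 0.12], [0, 0, -6, 0.24], [0, 0, -9, 0.36], [0, 0, -12, 0.48], [0, 0, -15, 0.6]]]}}

```text
t: 23.75
tcp_pos: [0.5423, 0.2686, 0.1298]
tool_rot: [-0.133, 0.991, -0.0, -0.002]
force: [0.3, 0.6, -1.0]
finger_gap: 0.191
gripper_force: 59.9
```

>>> {"api": "drive_tool", "payload": {"deltas": [[[0, 0, 0, 0.12], [0, 0, 0, 0.24], [0, 0, 0, 0.36], [0, 0, 0, 0.48], [0, 0, 0, 0.6]]]}}

```text
t: 24.17
tcp_pos: [0.5423, 0.2686, 0.1297]
tool_rot: [0.166, 0.986, -0.001, -0.002]
force: [-0.5, 0.6, -1.0]
finger_gap: 0.193
gripper_force: 59.9
```

>>> {"api": "drive_tool", "payload": {"deltas": [[[0, 0, 0, 0.12], [0, 0, 0, 0.24], [0, 0, 0, 0.36], [0, 0, 0, 0.48], [0, 0, 0, 0.6]]]}}

```text
t: 24.58
tcp_pos: [0.5423, 0.2686, 0.1297]
tool_rot: [0.45, 0.893, -0.001, -0.002]
force: [-0.0, -0.0, -0.7]
finger_gap: 0.194
gripper_force: 59.9
```

>>> {"api": "drive_tool", "payload": {"deltas": [[[0, 0, 0, 0.12], [0, 0, 0, 0.24], [0, 0, 0, 0.36], [0, 0, 0, 0.48], [0, 0, 0, 0.6]]]}}

```text
t: 25.0
tcp_pos: [0.5423, 0.2686, 0.1297]
tool_rot: [0.694, 0.72, -0.002, -0.001]
force: [0.1, -0.1, -0.2]
finger_gap: 0.194
gripper_force: 59.9
```

>>> {"api": "drive_tool", "payload": {"deltas": [[[0, 0, 0, 0.12], [0, 0, 0, 0.163], [0, 0, 0, 0.163], [0, 0, 0, 0.163]]]}}

```text
t: 25.33
tcp_pos: [0.5426, 0.2687, 0.1303]
tool_rot: [0.748, 0.664, -0.001, -0.001]
force: [-0.4, -0.7, -0.8]
finger_gap: 0.198
gripper_force: 59.9
```

Run:
```python
from h import *
s,c,a=state(); print(s["q"].round(3),c,s["finger_gap"]*85.4)
go(gb(30,180,130),YAW+np.pi/2)
```

```text
[0.275 0.63  1.569 0.    0.946 0.394] [0.5426496  0.26874974 0.13033872] 16.929894544084537
delta [-82.5 158.6   0.3   1.7] (turn mrad) dist 178.8 yaw 83.2
```

>>> {"api": "drive_tool", "payload": {"deltas": [[[-17, 33, 0, 0], [-34, 66, 0, 0], [-51, 99, 0, 0], [-68, 130, 0, 0], [-82, 158, 0, 0]]]}}

```text
t: 25.75
tcp_pos: [0.6919, 0.167, 0.131]
tool_rot: [0.748, 0.664, -0.001, -0.0]
force: [1.3, 0.7, -0.7]
finger_gap: 0.196
gripper_force: 59.9
```

>>> {"api": "drive_tool", "payload": {"deltas": [[[0, 0, 15, 0], [0, 0, 30, 0], [0, 0, 45, 0], [0, 0, 50, 0], [0, 0, 50, 0]]]}}

```text
t: 26.17
tcp_pos: [0.6886, 0.1685, 0.0791]
tool_rot: [0.748, 0.664, -0.002, -0.002]
force: [-0.5, 0.3, -2.0]
finger_gap: 0.192
gripper_force: 59.9
```

Run:
```python
from h import *
s,c,a=state(); print(c,np.degrees(a),s["force"])
go(gb(30,175,79.7),YAW+np.pi/2)
t=grab("top","pics/topG.png"); S=grab("scene","pics/sceneG.png")
ax=c+[0,0,.0063]; d=np.array([-np.cos(a),-np.sin(a),0])
pts=[ax+d*k for k in(0,.013,.03,.054)]; H=[gb(30,99,86)]
for n,im in(("top",t),("scene",S)):
    P=proj(n,pts+H); print(n,"pin0,13,30,54,hole",P.round(1).tolist())
    for A,cc,p in blobs(im,(0,150,60),(8,255,255),tuple(np.r_[P[0]-25,P[0]+25].astype(int)))[:2]: print("red",A,cc,cv2.boundingRect(p))
    g=cv2.cvtColor(im,cv2.COLOR_BGR2GRAY); m=((P[2]+P[3])/2).astype(int); print(g[m[1]-9:m[1]+10,m[0]-13:m[0]+14], m)
```

```text
[0.68863895 0.16847169 0.07914255] 83.15838576195131 [-0.5007949   0.30087848 -1.97191668]
delta [-5.2  1.8 -0.6  1. ] (turn mrad) dist 5.5 yaw 83.16
top pin0,13,30,54,hole [[191.2, 177.9], [196.2, 178.5], [202.7, 179.2], [211.9, 180.2], [222.4, 180.7]]
[[ 19  14  16  43 123 138 139 139 138  95  80  82  84  85  93  94 100 100
   99  98  92  91  94  96 100 100  99]
 [  8  12   7  38 116 133 133 138 134  93  77  81  83  94  98 100 103 100
  100 102  95  96  94 100  99 103 107]
 [ 20  12   7  35 117 131 133 133 129  90  72  77  81  91  97 101 100 100
   99 103  99  96  95  99  99 102 104]
 [ 23  15  24  49 119 133 135 131  96  75  72  80  76  88  91  92  96  98
   99 101 102 103  96  98 103 105 102]
 [ 26  22  11  50 121 137 133  95  72  71  71  71  77  86  91  93  95  99
  101 101 102 100 100  99 105 103 105]
 [ 26  22  19  59 122 136 133  88  68  69  72  73  76  77  79  89  92  98
   96 101 102 106 103 101  91  92  92]
 [ 22  15  14  43  92 127 130  87  67  69  73  74  76  78  77  82  91  99
   98 103 103 100 100 102  91  90  85]
 [ 27  17  26  58  81  98 104  78  67  71  75  73  75  
[... 2927 characters left out ...]
40  97  63]
 [ 98  72  98 109  76  43  37  30  36  32 120 145 142 139 139 136 137 131
  129 126 128 130 134 140 141  95  54]
 [115  95 103 108  81  56  43  35  36  34 108 140 143 142 140 138 135 132
  129 125 126 128 134 139 142 100  57]
 [ 91  89 103 108  89  58  42  37  32  32 101 138 144 144 142 139 136 131
  125 124 125 128 132 136 140  98  55]
 [ 64  67  91 106  89  54  33  34  37  56 125 144 142 140 140 136 133 129
  125 124 124 127 132 135 136 100  62]
 [ 68  64  91 103  93  62  40  37  67 114 139 143 141 141 138 137 131 128
  125 125 124 123 128 130 126  91  62]
 [ 67  64  80 103 106  85  65  77 107 136 143 142 141 140 141 137 131 128
  124 121 123 122 117 115 119  92  60]] [225 230]
```

>>> {"api": "drive_tool", "payload": {"deltas": [[[0, 2, -0.5, 0], [-7, 2, -0.5, 0], [-14, 2, -0.5, 0], [-21, 2, -0.5, 0], [-26, 2, -0.5, 0]]]}}

```text
t: 26.68
tcp_pos: [0.6893, 0.1417, 0.083]
tool_rot: [0.749, 0.663, 0.0, -0.0]
force: [-1.2, 2.6, -2.4]
finger_gap: 0.194
gripper_force: 59.7
```

>>> {"api": "drive_tool", "payload": {"deltas": [[[-2, 0, 0, 0], [-4, 0, 0, 0], [-6, 0, 0, 0], [-8, 0, 0, 0], [-8, 0, 0, 0]]]}}

```text
t: 27.1
tcp_pos: [0.6872, 0.1345, 0.0818]
tool_rot: [0.748, 0.663, -0.001, -0.001]
force: [-2.8, 1.0, -2.9]
finger_gap: 0.19
gripper_force: 59.6
```

Run:
```python
from h import *
s,c,a=state(); print(c,s["force"],s["ft_torque"],s["finger_gap"]*85.4)
go(gb(30,112,79.7),YAW+np.pi/2)
```

```text
[0.68722576 0.1344526  0.08179454] [-2.76367061  1.00597653 -2.94135906] [ 0.27865987  0.4351707  -0.17116827] 16.21538910923646
delta [-34.2  -0.9   2.1   0.5] (turn mrad) dist 34.3 yaw 83.13
```

>>> {"api": "drive_tool", "payload": {"deltas": [[[0, -1, 1.5, 0], [-2, -1, 1.5, 0], [-4, -1, 1.5, 0], [-6, -1, 1.5, 0], [-6, -1, 1.5, 0]]]}}

```text
t: 27.52
tcp_pos: [0.6868, 0.1283, 0.0812]
tool_rot: [0.748, 0.663, -0.0, 0.0]
force: [-1.7, 0.3, -2.4]
finger_gap: 0.192
gripper_force: 59.8
```

>>> {"api": "drive_tool", "payload": {"deltas": [[[0, 0, 0, 0], [0, 0, 0, 0]]]}}

```text
t: 27.68
tcp_pos: [0.6868, 0.1283, 0.0811]
tool_rot: [0.748, 0.663, -0.0, 0.0]
force: [-1.7, -1.2, -1.4]
finger_gap: 0.194
gripper_force: 59.8
```

>>> {"api": "drive_tool", "payload": {"deltas": [[[-2, 0, 0.5, 0], [-4, 0, 0.5, 0], [-6, 0, 0.5, 0], [-8, 0, 0.5, 0], [-8, 0, 0.5, 0]]]}}

```text
t: 28.1
tcp_pos: [0.6859, 0.1204, 0.0806]
tool_rot: [0.748, 0.663, -0.0, 0.0]
force: [-1.7, 0.4, -1.9]
finger_gap: 0.192
gripper_force: 59.8
```

Run:
```python
from h import *
s,c,a=state(); print(c,s["force"],s["ft_torque"],s["finger_gap"]*85.4)
go(gb(30,112,79.7),YAW+np.pi/2)
```

```text
[0.68590622 0.12041917 0.08064267] [-1.6925402   0.35683952 -1.90232225] [ 0.05852768  0.231466   -0.07597117] 16.390804026987162
delta [-20.1  -1.3   0.9   0.1] (turn mrad) dist 20.2 yaw 83.11
```

>>> {"api": "drive_tool", "payload": {"deltas": [[[-3, -0.7, 0.5, 0], [-6, -0.7, 0.5, 0], [-9, -0.7, 0.5, 0], [-12, -0.7, 0.5, 0], [-14, -0.7, 0.5, 0]]]}}

```text
t: 28.52
tcp_pos: [0.6839, 0.1064, 0.0803]
tool_rot: [0.748, 0.663, 0.0, 0.0]
force: [-0.1, -0.7, -0.5]
finger_gap: 0.196
gripper_force: 59.9
```

>>> {"api": "drive_tool", "payload": {"deltas": [[[-1.5, 0, 0, 0], [-3, 0, 0, 0], [-4.5, 0, 0, 0], [-4.5, 0, 0, 0]]]}}

```text
t: 28.85
tcp_pos: [0.6834, 0.1041, 0.0802]
tool_rot: [0.748, 0.663, 0.001, -0.001]
force: [1.4, 4.4, -0.8]
finger_gap: 0.193
gripper_force: 59.9
```

Run:
```python
from h import *
s,c,a=state(); print(c,s["force"],s["ft_torque"])
go(gb(30,112,79.7),YAW+np.pi/2)
```

```text
[0.68341714 0.10407679 0.08022758] [ 1.43321833  4.42398476 -0.83865692] [ 0.67921734 -0.16207578 -0.03376544]
delta [-3.6 -0.7  0.5 -0.4] (turn mrad) dist 3.7 yaw 83.08
```

>>> {"api": "drive_tool", "payload": {"deltas": [[[-1.5, 0, 0, 0], [-3, 0, 0, 0], [-3, 0, 0, 0]]]}}

```text
t: 29.1
tcp_pos: [0.6834, 0.104, 0.0803]
tool_rot: [0.749, 0.663, 0.003, -0.002]
force: [2.0, 12.0, -2.2]
finger_gap: 0.192
gripper_force: 59.8
```

Run:
```python
from h import *
s,c,a=state(); print(c,s["force"],s["ft_torque"])
t=grab("top","pics/topH.png"); S=grab("scene","pics/sceneH.png")
ax=c+[0,0,.0063]; d=np.array([-np.cos(a),-np.sin(a),0])
P=proj("scene",[gb(30,99+k,86) for k in(0,13,26)]); print(P.round(1).tolist())
for A,cc,p in blobs(S,(0,130,50),(10,255,255),(205,200,260,255),3)[:3]: print("red",A,cc,cv2.boundingRect(p))
g=cv2.cvtColor(t,cv2.COLOR_BGR2GRAY); Q=proj("top",[gb(30,k,86) for k in(58,70,90,99)]); print(Q.round(1).tolist()); q=Q[1].astype(int); print(g[q[1]-5:q[1]+6,q[0]-10:q[0]+12])
```

```text
[0.68341796 0.10402397 0.08027353] [ 2.00586514 11.97550059 -2.20646113] [ 1.89331098 -0.33150667 -0.00687381]
[[235.1, 224.2], [232.0, 226.0], [228.8, 227.8]]
red 31 [228.16129032 226.93548387] (226, 223, 5, 9)
[[238.2, 182.5], [233.6, 182.0], [225.8, 181.1], [222.4, 180.7]]
[[ 25  27  39  26  19  15  33  39  58  77  73  68  85  70  61  59  58  58
   57  46  35  37]
 [ 24  27  37  35  16  19  38  61  82  80  68  53  66  49  25  22  26  31
   36  29  33  31]
 [ 28  28  40  30  24  19  47  59  68  66  63  44  48  50  26  23  25  27
   28  23  34  28]
 [ 31  27  37  32  21  20  60  77  74  70  64  45  49  47  18  30  43  45
   38  31  33  29]
 [ 23  27  31  30  28  43  88  92  76  70  63  58  56  44  38  40  48  53
   49  46  48  48]
 [ 23  30  31  26  32  55 100 101  90  68  70  91  94  86  67  51  47  52
   50  46  49  45]
 [ 27  27  29  30  37  65  87  90  84  72  75  94  96  93  87  66  51  46
   50  51  49  49]
 [ 28  24  27  33  46  71  75  80  71  69  61  67  60  57  49  46  50  50
   45  50  50  53]
 [ 29  22  22  34  54  67  87  91  72  66  43  44  49  33  31  44  48  49
   50  48  49  50]
 [ 26  21  20  35  68  69  87  90  67  64  42  44  44  26  32  43  47  49
   52  45  50  49]
 [ 27  30  29  37  72  77  93  80  66  56  44  42  50  26  38  58  51  61
   76  54  48  51]]
```

The pin hits a hard stop at 12 N, and its tip shows beyond the inner plate at (238,182), where full insertion is predicted. I'll relieve the push, release and retreat.

>>> {"api": "drive_tool", "payload": {"deltas": [[[3.5, 0, 0, 0], [3.5, 0, 0, 0]]]}}

```text
t: 29.37
tcp_pos: [0.683, 0.1041, 0.0801]
tool_rot: [0.748, 0.664, 0.0, 0.0]
force: [-0.8, 4.7, -0.7]
finger_gap: 0.196
gripper_force: 60.0
```

>>> {"api": "drive_tool", "payload": {"deltas": [[[0, 0, 0, 0], [0, 0, 0, 0], [0, 0, 0, 0], [0, 0, 0, 0], [0, 0, 0, 0]]], "jaw": 40}}

```text
t: 29.78
tcp_pos: [0.6831, 0.1026, 0.0801]
tool_rot: [0.748, 0.663, -0.0, 0.0]
force: [0.5, -0.3, 0.7]
finger_gap: 0.472
gripper_force: 0.0
```

>>> {"api": "drive_tool", "payload": {"deltas": [[[8, 0, 0, 0], [16, 0, 0, 0], [30, 0, -20, 0], [40, 0, -60, 0], [40, 0, -100, 0]]]}}

```text
t: 30.2
tcp_pos: [0.6863, 0.1459, 0.1789]
tool_rot: [0.747, 0.664, -0.001, -0.002]
force: [0.6, -0.6, 0.1]
finger_gap: 0.468
gripper_force: 0.0
```

>>> {"api": "drive_tool", "payload": {"deltas": [[[25, -30, 0, 0], [50, -60, 0, 0], [60, -95, 0, 0], [60, -130, 0, 0], [60, -150, 0, 0]]]}}

```text
t: 30.62
tcp_pos: [0.5412, 0.2225, 0.1799]
tool_rot: [0.747, 0.665, -0.002, -0.001]
force: [0.6, 0.2, -0.1]
finger_gap: 0.468
gripper_force: 0.0
```

Run:
```python
from h import *
s,c,a=state(); print(c,s["force"])
t=grab("top","pics/topI.png"); S=grab("scene","pics/sceneI.png")
P=proj("scene",[gb(30+i,99+k,86+j) for k in(0,26) for i in(-9,9) for j in(-9,9)]); print(P.round(1).tolist())
for A,cc,p in blobs(S,(0,130,50),(10,255,255),(200,200,260,255),3)[:3]: print("scene red",A,cc,cv2.boundingRect(p))
P=proj("top",[gb(30+i,99+k,95) for k in(0,26) for i in(-9,9)]); print(P.round(1).tolist())
for A,cc,p in blobs(t,(0,130,50),(10,255,255),(195,160,240,200),3)[:3]: print("top red",A,cc,cv2.boundingRect(p))
for x in blobs(t,(60,70,30),(95,255,255),(200,130,310,250))[:2]: print(x[0],cv2.boundingRect(x[2]))
for n,im in(("top",t),):
    g=cv2.cvtColor(im,cv2.COLOR_BGR2GRAY); print(g[180:186,224:244])
    d=np.abs(g.astype(int)-cv2.cvtColor(cv2.imread("pics/top0.png"),cv2.COLOR_BGR2GRAY)); 
    k=cv2.morphologyEx((d>40).astype(np.uint8),cv2.MORPH_OPEN,np.ones((2,2))); nn,l,st,ce=cv2.connectedComponentsWithStats(k); print([(*st[i],) for i in range(1,nn) if st[i,4]>10])
```

```text
[0.54124926 0.22247058 0.17993488] [ 0.57107698  0.1825121  -0.0595846 ]
[[237.6, 227.9], [237.3, 222.3], [233.0, 226.0], [232.6, 220.5], [231.3, 231.6], [230.9, 225.9], [226.6, 229.6], [226.2, 224.1]]
scene red 65 [231.09230769 227.83076923] (227, 223, 9, 11)
[[221.5, 183.9], [222.4, 176.9], [211.4, 182.7], [212.3, 175.7]]
top red 63 [215.73015873 180.14285714] (211, 177, 10, 7)
1351 (228, 176, 65, 54)
1036 (234, 155, 57, 25)
[[103 153 131 127 102  74  88  93 127  88  73  55  45  29  27  44  48  48
   45  46]
 [116 179 162 129 101 115 164 155 129  97 149 121  82  38  28  43  55  53
   49  55]
 [100 155 159 144 106 111 176 165 134 111 183 178 158  72  33  48  56  51
   54  56]
 [ 94 129 150 147 100  99 138 123 126  99 145 145 109  51  41  51  54  56
   50  49]
 [103 151 155 143  93 131 162 123 124  52  59  59  42  28  39  53  52  53
   53  53]
 [123 154 155 142  95 141 157 116 107  48  41  44  20  27  42  49  58  59
   53  63]]
[(np.int32(235), np.int32(156), np.int32(68), np.int32(24), np.int32(1111)), (np.int32(213), np.int32(178), np.int32(10), np.int32(6), np.int32(45)), (np.int3
[... 769 characters left out ...]
, np.int32(78), np.int32(83), np.int32(3720)), (np.int32(99), np.int32(344), np.int32(6), np.int32(5), np.int32(19)), (np.int32(195), np.int32(364), np.int32(231), np.int32(56), np.int32(5756)), (np.int32(100), np.int32(366), np.int32(5), np.int32(4), np.int32(17)), (np.int32(53), np.int32(370), np.int32(12), np.int32(35), np.int32(204)), (np.int32(65), np.int32(401), np.int32(6), np.int32(4), np.int32(19)), (np.int32(550), np.int32(403), np.int32(10), np.int32(17), np.int32(83)), (np.int32(49), np.int32(415), np.int32(4), np.int32(5), np.int32(16)), (np.int32(61), np.int32(414), np.int32(5), np.int32(6), np.int32(17)), (np.int32(523), np.int32(417), np.int32(14), np.int32(3), np.int32(30))]
```

Run:
```python
from h import *
t=cv2.imread("pics/topI.png"); t0=cv2.imread("pics/topC.png"); S=cv2.imread("pics/sceneI.png")
print("fork outer@99",proj("top",[gb(15,99,99),gb(30,99,99),gb(30,95,99),gb(45,99,99)]).round(1).tolist())
for r in range(176,186): print(r,[tuple(map(int,t[r,c][::-1])) for c in range(217,228)])
print("before"); 
for r in(178,181): print(r,[tuple(map(int,t0[r,c][::-1])) for c in range(217,228)])
```

```text
fork outer@99 [[221.0, 186.1], [221.7, 180.2], [223.3, 180.4], [222.5, 174.4]]
176 [(165, 157, 140), (168, 163, 145), (166, 163, 145), (165, 160, 142), (160, 156, 139), (148, 148, 142), (126, 130, 132), (62, 64, 62), (72, 72, 64), (95, 93, 83), (106, 104, 97)]
177 [(161, 77, 67), (146, 76, 67), (145, 96, 85), (139, 94, 83), (129, 116, 104), (137, 139, 136), (127, 130, 133), (52, 53, 55), (67, 67, 60), (90, 86, 77), (105, 104, 96)]
178 [(187, 51, 45), (187, 52, 47), (188, 54, 50), (181, 48, 41), (94, 50, 48), (112, 110, 112), (106, 110, 113), (45, 50, 49), (77, 77, 68), (88, 87, 78), (118, 120, 113)]
179 [(190, 57, 49), (190, 53, 48), (194, 54, 47), (185, 47, 41), (96, 63, 62), (122, 132, 132), (102, 109, 111), (62, 61, 61), (96, 96, 87), (101, 101, 91), (123, 126, 120)]
180 [(189, 55, 50), (190, 53, 48), (190, 52, 44), (182, 56, 52), (115, 104, 100), (128, 135, 137), (87, 93, 93), (101, 104, 100), (151, 155, 148), (129, 133, 126), (125, 128, 123)]
181 [(190, 54, 49), (192, 56, 50), (190, 55, 48), (158, 49, 45), (111, 101, 100), (127, 135, 137), (97, 101, 101), (114, 118, 113), (176, 
[... 452 characters left out ...]
125, 78, 71), (118, 110, 110), (123, 129, 132), (59, 62, 59), (107, 103, 94), (155, 152, 136), (156, 157, 145), (141, 144, 139)]
185 [(153, 150, 135), (138, 137, 122), (142, 138, 124), (145, 139, 126), (134, 137, 133), (120, 124, 128), (59, 61, 59), (127, 123, 110), (159, 155, 139), (156, 157, 145), (139, 144, 137)]
before
178 [(159, 154, 138), (161, 155, 141), (160, 155, 140), (156, 151, 135), (147, 143, 129), (129, 132, 131), (101, 108, 108), (54, 57, 54), (123, 121, 108), (143, 140, 125), (129, 131, 123)]
181 [(147, 142, 127), (140, 135, 120), (141, 136, 123), (141, 136, 121), (137, 135, 125), (123, 128, 130), (94, 97, 101), (87, 85, 78), (151, 146, 131), (145, 143, 131), (123, 127, 119)]
```

```bash
python3 -c "
from station import manip
print(manip.sense()['t'], manip.sign_off())"
```

```text
the job is handed in; nothing more can be done
30.7167 None
```

The job is handed in at 30.7 s: the cover is levered back to its stop, the screwdriver lies on the table, and the lock pin is pushed through fork and arm until its red grip meets the fork (stopped at 12 N, no gap visible).

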